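# Tighten the slotted lug screw of a core box

## Task

One of the two slotted screws that hold the core box shut, the one in the fork-shaped lug, is still loose. Take the screwdriver out of the wooden block, set its blade on that screw lightly (under 30 N), turn it until the blade drops into the slot, then tighten the screw clockwise until it comes up solid, without forcing it. Stand the screwdriver back in the hole it came from, and leave the other screw and the things lying about alone.

Things in the scene. Friction and masses are not known exactly. Their poses are not given: they have to be found in the camera images.
- core_box: Two-part cast aluminium core box, 110 x 190 mm (x, y), fixed, on a red board 200 x 370 mm on battens. Origin: centre of the board's underside. Box from z = 36 to 109 mm. A lug 46 mm wide at the middle of each end: fork lug (open slot between two square prongs) at +y, to y = 154 mm; closed rounded lug at -y, to y = -144 mm. Lug tops at z = 88; in each an upright slotted screw.
- fork_head (a point): Centre of the top face of the loose screw's head (box x 0, y 121, z 99.5 mm); axes as the box, not turning with the screw. Steel head 24 mm across, 9 high, with a straight slot 4 mm wide, 4 deep, through its centre. The slot's direction is not measured: at the start within 0.7 rad (40 degrees) of the box's x axis. It turns stiffly, 0.1 N m: light rubbing (under 15 N) does not turn it.
- fork_screw (a joint): Turn of the loose screw in rad: 0 = fully home (a hard stop), negative = still to be tightened, growing as it is turned clockwise seen from above. Starts between -1.0 and -0.6. It tells only how much turn is left, not where the slot points. Twice the running torque (0.2 N m) at the stop is plenty, 0.4 N m too much; the blade has about 0.2 rad of play either way in the slot.
- round_screw (a joint): Turn of the other, tight screw, in the closed round lug: 0 = tight; to be left so.
- round_head (a point): Centre of the top face of the tight screw's head, in the closed round lug; same sizes as the loose one.
- driver: Flat screwdriver, 179 mm long, 0.16 kg, in the block's middle hole, handle up, resting on the handle's flat underside. Origin: centre of that underside; z up. Black hexagonal handle 88 mm long, 30 mm across flats (flats 17 mm wide; normals along y and each 60 degrees on), domed butt to z = 97. Below it a 9 mm shaft and a blade 12 mm wide along the driver's x, 2 mm thick along y, 20 long.
- driver_tip (a point): Middle of the blade's tip edge, 82 mm below the driver's origin.
- block: Wooden tool block, 75 x 150 x 90 mm (x, y, z), fixed to the bench, with three round upright 18 mm holes right through in a row along its y axis, 48 mm apart. Origin: centre of its underside.
- block_hole (a point): Centre of the mouth of the middle hole, in the block's top face (90 mm above the bench): the screwdriver's place.
- cup: Clear plastic cup, 76 mm across, 95 mm high, standing loose on the core box's far (+x) side; origin at the centre of its underside. A bystander.
- tin: Tin can, 66 mm across, 85 mm high, standing loose on the core box's far (+x) side; origin at the centre of its underside. A bystander.
- mallet: Hammer with a wooden handle, 220 mm long, lying loose on the block's far (+x) side; origin near the middle of its underside. A bystander.
Mind the look-alikes: they are no part of the job. Of the things that look like the block, the middle-sized one is meant.

How it is judged:
By the outcome, as a careful person would: the job done as asked, in the order asked, and still so for the second after the job is handed in, with the robot touching nothing.
It also fails if it takes over 67 s, if anything falls off the work surface, if the arm or the gripper's body presses on something with over 40 N, if the wrist force passes 120 N, or if a joint passes its speed limit or range.

## Robot

A 6-joint arm with a two-finger parallel gripper is mounted at the origin on the work surface. World frame = base frame: x ahead of the robot, y to its left, z up, the work surface at z = 0. Lengths are in m, angles in rad, forces in N, time in s.
With the tool pointing down it reaches from about 0.35 to 0.975 m from the base axis. Payload 4.9 kg.
Tool frame: the origin (TCP) lies midway between the tips of the shut fingers; the grasp point (between the pads) lies 19 mm behind it; z points along the fingers, y is the direction in which the jaws open and shut (so a half turn about z gives the same grasp; the last joint's range is limited). The gripper opens to 85 mm and grips with 20 to 120 N. Pads are 22 mm wide; open, the fingers measure 114 mm over their backs; the gripper's body (76 mm by 85 mm) begins 54 mm behind the grasp point. The pads swing forward as they close: fully open they stand 13 mm farther back than shut.
Start: joints at [-1.34, 0.053, 1.613, -0, 1.476, -0.119], TCP at [0.214, -0.587, 0.205] pointing down, gripper open.
Joint ranges: [-3.01, 3.01], [-1.01, 2.22], [0.06, 2.58], [-1.02, 4.17], [0.09, 2.62], [-3.14, 3.14]. Speed limits (rad/s): [2.57, 2.57, 3.14, 3.14, 3.14, 3.14].

## Interface

Orientations are given as a unit quaternion [w, x, y, z].
In Python, from plant import state, grab_frame, camera_params, job_done, boxes_of gives the robot as it stands.
- The arm moves only by the tool step_arm, never from a script. Its argument "steps" is a list of rows, each a list of 4 numbers: the shift along the tool's x, y, z in mm, then the turn about the tool's z in degrees. A call has 1 to 8 rows; each row shifts and turns the pose as measured when the row begins, along the tool's axes as they then stand; what a row does not reach is not made up. A row lasts 1/10 s, in which the tool goes at most 50 mm and 8.59 degrees, less where a joint would pass 70% of its speed; a pose out of reach is approached as far as the arm can. A call is refused whole if a number of a shift passes 50 or a number of a turn 8.59, either way. A call with a gripper value outside its range is refused whole. "claw" is the opening in per cent of the stroke, from 0 (shut) to 100 (fully open), set as the call begins (left out, the last holds). The fingers move at their own pace and stop on an object; the grip force is fixed at half the most. Time passes only in rows, so rows that do not move let the fingers close. It gives the time, the measured TCP pose, the force and the opening at its end, in the units of the state.
- state(): the state, without advancing time (a new reading comes with each control period).
- grab_frame(name): name is "scene" or "top" or "wrist"; returns (picture, depth): 420x560x3 uint8, red, green, blue; 420x560 float32, m along the optical axis (not along the pixel's ray), 0 where there is no reading.
- camera_params(name): a dict with "mtx" (3x3 intrinsics, pixels), "extrinsics" (4x4, takes a point from camera to world coordinates); the wrist camera has in their place "T_tool_cam" (4x4, takes a point from camera to tool coordinates, whose origin is the TCP and whose axes are the flange's). Camera axes: x right, y down, z forward; pixel columns grow to the right and rows downward; lengths in m; the calibration is good to about 2 mm. A picture is of the moment at which its call begins: read the wrist's pose just before it. camera_params takes no time and is no camera call.
- job_done(): hands the job in, once; it reports no verdict.
Trained networks look in the newest picture that a camera, given by its name, has taken for a name from the list of things; names that differ only in an ending like _2 or _b are one class to them, and where a whole thing is asked for, a point or a joint stands for the part that bears it (a point fixed in the world has none). Each returns a list of dicts, best first, with "p" (0 to 1); they miss things now and then, are a little off and sometimes report something else, mostly with a low value. They report only what shows in the picture. A call takes as long as a camera call. They do not tell look-alikes from the thing itself.
- boxes_of(camera, label): "box" ([left, top, width, height] in pixels, round what is visible of it).
The state is a dict: "time": time; "joint_pos": joint angles; "joint_vel": joint speeds; "joint_efforts": joint torques, N m; "tool_pos": TCP position; "tool_rot": TCP orientation; "contact_force": force on the tool from outside, world axes, zero at the start; "ft_torque": the same for the moment, N m; "gripper_width": opening from 0.0 (shut) to 1.0 (fully open).
Only numpy, scipy, OpenCV 4.12 (cv2) and the standard library are available. Lean on these libraries where they do the work, as an engineer would, in place of code of your own. Each camera call takes 0.05 s, during which the arm holds its last target. There are 200 camera calls.

## Working session

There is one attempt and no reset: what is moved stays moved. The work goes in short steps, Python scripts to look and compute and a tool call to move; the robot and the scene stay as the last step left them, time stands still between calls to the robot, and variables do not carry over. Pictures are saved under pics/ and viewed, about 8 in all and at most 12, crops included, and the job is handed in when it is done.

Besides the shell and the picture viewer there is one more tool, called after "Request:" as name(argument=value, ...) on one line, values as JSON. step_arm: Moves the arm, as the interface text tells. Its arguments: {"type":"object","properties":{"steps":{"type":"array"},"claw":{"type":"number"}},"required":["steps"]}

```bash
mkdir -p pics; cat > h.py <<'E'
import numpy as np, cv2
from scipy.spatial.transform import Rotation as R
from plant import *
def save(n,im,crop=None,scale=1):
    if crop: l,t,w,h=crop; im=im[t:t+h,l:l+w]
    im=cv2.resize(im,None,fx=scale,fy=scale,interpolation=cv2.INTER_CUBIC)
    cv2.imwrite('pics/'+n,im[:,:,::-1])
def tool():
    s=state(); T=np.eye(4); q=s['tool_rot']; T[:3,:3]=R.from_quat([q[1],q[2],q[3],q[0]]).as_matrix(); T[:3,3]=s['tool_pos']; return T,s
def cloud(cam,d,T=None):
    p=camera_params(cam); K=p['mtx']; E=T@p['T_tool_cam'] if cam=='wrist' else p['extrinsics']
    v,u=np.mgrid[:d.shape[0],:d.shape[1]]
    P=np.stack([(u-K[0][2])/K[0][0]*d,(v-K[1][2])/K[1][1]*d,d],-1)
    return P@np.array(E)[:3,:3].T+np.array(E)[:3,3]
E
python3 - <<'E'
from h import *
for c in ('scene','top'):
    im,d=grab_frame(c); np.savez(c+'.npz',im=im,d=d); 
    save(c+'0.png',im,scale=1.4)
    P=cloud(c,d)
    for l in ('core_box','fork_head','round_head','driver','block','cup','tin','mallet'):
        for b in boxes_of(c,l)[:4]:
            x,y,w,h=map(int,b['box']); print(c,l,round(b['p'],2),[x,y,w,h],P[min(y+h//2,419),min(x+w//2,559)].round(3))
print(camera_params('top'))
print(tool()[1])
E
```

```text
scene core_box 0.92 [91, 215, 207, 112] [ 0.593 -0.172  0.098]
scene core_box 0.25 [347, 175, 27, 45] [0.564 0.144 0.153]
scene fork_head 0.73 [92, 214, 205, 111] [ 0.594 -0.171  0.106]
scene round_head 0.63 [89, 214, 207, 108] [ 0.591 -0.174  0.106]
scene driver 0.82 [347, 173, 22, 44] [0.562 0.141 0.157]
scene block 0.77 [301, 99, 93, 69] [0.342 0.221 0.104]
scene block 0.7 [317, 193, 83, 66] [0.583 0.142 0.091]
scene block 0.56 [391, 171, 65, 44] [0.53  0.318 0.067]
scene cup 0.74 [129, 317, 53, 64] [ 0.672 -0.268  0.011]
scene tin 0.96 [221, 319, 41, 53] [ 0.737 -0.124  0.083]
scene mallet 0.58 [324, 264, 119, 65] [0.703 0.148 0.025]
top core_box 0.75 [274, 141, 183, 125] [ 0.53  -0.152  0.108]
top fork_head 0.68 [197, 177, 23, 23] [0.549 0.144 0.186]
top fork_head 0.59 [274, 140, 182, 128] [ 0.528 -0.151  0.111]
top fork_head 0.16 [328, 99, 33, 37] [ 0.713 -0.117  0.084]
top round_head 0.74 [270, 143, 188, 124] [ 0.526 -0.15   0.109]
top block 0.94 [95, 199, 67, 31] [0.512 0.331 0.069]
top block 0.9 [101, 278, 119, 88] [0.294 0.258 0.067]
top block 0.87 [175, 168, 77, 50] [0.542
[... 711 characters left out ...]
joint_pos': array([-1.33998914e+00,  5.27035112e-02,  1.61288857e+00,  2.35821523e-05,
        1.47599079e+00, -1.19023336e-01]), 'joint_vel': array([ 1.82823772e-03,  1.20367647e-03,  8.64203962e-04,  3.60213439e-04,
        1.49947535e-03, -8.04444465e-05]), 'joint_efforts': array([ 1.00366644e-03, -3.93675613e+01, -3.70466995e+01,  2.19491403e-05,
        4.31563185e-04, -7.61718102e-07]), 'tool_pos': array([ 0.21420274, -0.5871366 ,  0.20540823]), 'tool_rot': array([4.22668258e-06, 9.84741483e-01, 1.74023596e-01, 1.19929737e-05]), 'contact_force': array([-0.19876612, -0.71073983,  0.30103543]), 'ft_torque': array([0.00382021, 0.04108711, 0.01866848]), 'gripper_width': 1.0003860462708851}
```

View pics/top0.png

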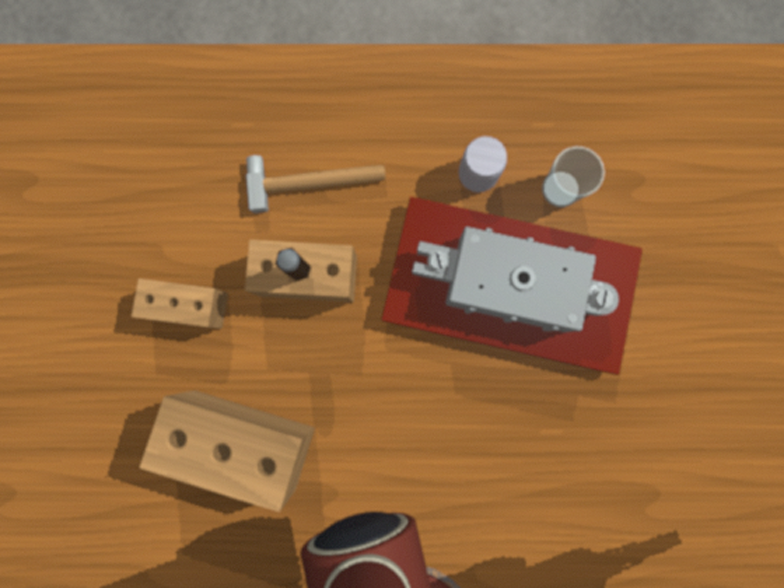

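View pics/scene0.png

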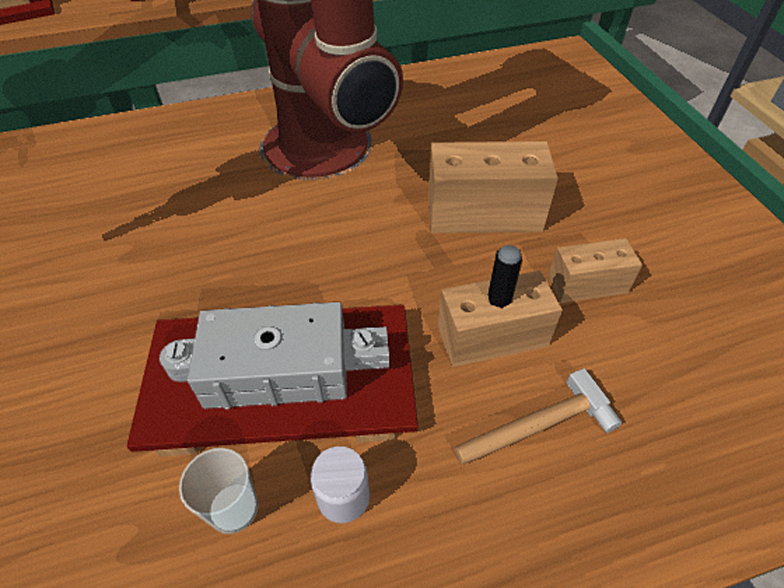

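Candidates for the block (top picture at 784 px): big one at (222,450), middle one at (300,268) holding the driver, small one at (177,303). The middle-sized one is meant. The fork lug's screw is at (437,262) and the round lug's at (600,295). Next I measure from depth.

```bash
python3 - <<'E'
from h import *
z=np.load('top.npz'); im,d=z['im'],z['d']; P=cloud('top',d)
def rect(m,n):
    q=P[m][:,:2]; r=cv2.minAreaRect((q*1000).astype(np.float32)); print(n,m.sum(),np.round(r[0],1),np.round(r[1],1),round(r[2],2),'z',np.median(P[m][:,2]).round(4))
v,u=np.mgrid[:420,:560]
inb=lambda l,t,w,h:(u>=l)&(u<l+w)&(v>=t)&(v<t+h)
m=inb(170,165,90,55)&(abs(P[...,2]-.09)<.006); rect(cv2.erode(m.astype(np.uint8),np.ones((2,2)))>0,'block')
m=inb(190,170,40,40)&(P[...,2]>.11); rect(m,'driver'); print(P[m][:,2].max())
rect(inb(190,170,40,40)&(P[...,2]>.12)&(P[...,2]<.17),'drv side')
i=im.astype(int); m=inb(260,130,210,145)&(i[...,0]>80)&(i[...,1]<50)&(P[...,2]<.05)&(P[...,2]>.01); rect(m,'board')
m=inb(260,130,210,145)&(P[...,2]>.104)&(P[...,2]<.113); rect(m,'boxtop')
m=inb(290,165,35,40)&(abs(P[...,2]-.0995)<.004); rect(m,'forkhead?')
save('top_crop.png',im,(170,130,290,140),2.75)
E
```

```text
block 2017 [555.8 150.9] [148.1  73.3] 86.65 z 0.0903
driver 363 [497.6  89.7] [199.6  29.9] 46.75 z 0.182
0.9119679194690398
drv side 96 [553.  143.1] [15.7 34.1] 75.39 z 0.1456
board 3923 [ 539.1 -166.4] [365.9 197.7] 77.06 z 0.0366
boxtop 5115 [ 539.9 -168. ] [190.3 119.7] 76.98 z 0.1096
forkhead? 108 [559.3 -59.6] [46.1 23.3] 49.89 z 0.0995
```

View pics/top_crop.png

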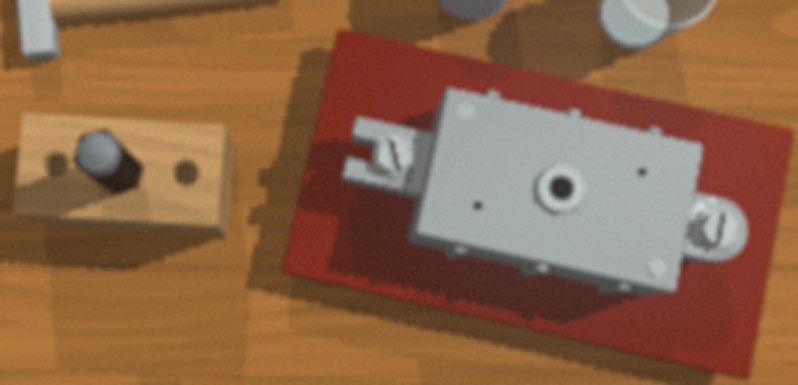

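```bash
cat >> h.py <<'E'
def yaw(T): return np.degrees(np.arctan2(T[1,0],T[0,0]))
def plan(p,yw=None):
    T,s=tool(); d=T[:3,:3].T@(np.array(p)-T[:3,3])*1000
    print('now',T[:3,3].round(4),'yaw',yaw(T).round(2),'tilt',T[2,:2].round(4),'j6',s['joint_pos'][5].round(3),'t',s['time'],'| shift mm',d.round(1), 'dz-turn deg', None if yw is None else round(-((yw-yaw(T)+180)%360-180),2))
E
python3 - <<'E'
from h import *
print(camera_params('wrist')); 
T,_=tool(); C=camera_params('wrist')['T_tool_cam']
off=(T@C)[:3,3]-T[:3,3]; print(off, 'fwd',(T@C)[:3,2])
plan([.5666,-.049,.33]); plan([.556,.151,.36])
E
```

```text
{'mtx': array([[346.87686923,   0.        , 277.84222001],
       [  0.        , 346.87686923, 205.12683115],
       [  0.        ,   0.        ,   1.        ]]), 'T_tool_cam': array([[-5.16788390e-05, -9.48843815e-01, -3.15745802e-01,
         8.05250115e-02],
       [ 9.99999692e-01,  1.98164956e-04, -7.59175307e-04,
        -5.58203201e-04],
       [ 7.82908548e-04, -3.15745744e-01,  9.48843513e-01,
        -1.68644985e-01],
       [ 0.00000000e+00,  0.00000000e+00,  0.00000000e+00,
         1.00000000e+00]])}
[0.07545219 0.02812395 0.16864676] fwd [-0.29685797 -0.10750836 -0.94885052]
now [ 0.2142 -0.5871  0.2054] yaw 20.04 tilt [0. 0.] j6 -0.119 t 0.9 | shift mm [ 515.5 -384.8 -124.6] dz-turn deg None
now [ 0.2142 -0.5871  0.2054] yaw 20.04 tilt [0. 0.] j6 -0.119 t 0.9 | shift mm [ 574.1 -576.3 -154.6] dz-turn deg None
```

Request:
step_arm(steps=[[0,0,-50,0],[10,-8,-45,0],[40,-30,0,0],[40,-30,0,0],[40,-30,0,0],[40,-30,0,0],[40,-30,0,0],[40,-30,0,0]])

```text
time: 1.7
tool_pos: [0.3847, -0.3243, 0.304]
tool_rot: [-0.001, 0.986, 0.168, 0.001]
contact_force: [1.4, -0.0, 0.0]
gripper_width: 1.003
```

Request:
step_arm(steps=[[40,-30,0,0],[40,-30,0,0],[40,-30,0,0],[40,-30,0,0],[40,-30,0,0],[40,-30,0,0],[20,-15,0,0],[0,0,0,0]])

```text
time: 2.5
tool_pos: [0.5659, -0.0467, 0.3067]
tool_rot: [0.001, 0.985, 0.172, 0.004]
contact_force: [0.2, 0.2, 0.3]
gripper_width: 1.002
```

```bash
python3 - <<'E'
from h import *
plan([.5666,-.049,.30]); plan([.556,.151,.33])
E
```

```text
now [ 0.5659 -0.0467  0.3067] yaw 19.78 tilt [0.0077 0.0033] j6 1.012 t 2.5 | shift mm [-0.2  2.4  6.7] dz-turn deg None
now [ 0.5659 -0.0467  0.3067] yaw 19.78 tilt [0.0077 0.0033] j6 1.012 t 2.5 | shift mm [  57.8 -189.3  -23.5] dz-turn deg None
```

```bash
python3 - <<'E'
from h import *
T,s=tool(); print(s['time'],T[2,:2]); im,d=grab_frame('wrist'); np.savez('w1.npz',im=im,d=d,T=T)
P=cloud('wrist',d,T)
m=(abs(P[...,2]-.0995)<.0035)&(np.hypot(P[...,0]-.5666,P[...,1]+.049)<.03)
v,u=np.nonzero(m); print(m.sum(),u.min(),u.max(),v.min(),v.max(),P[m].mean(0))
for l in('fork_head','round_head'):print(boxes_of('wrist',l)[:3])
cu,cv_=int(u.mean()),int(v.mean()); save('w1.png',im,(max(cu-70,0),max(cv_-50,0),140,100),5.5)
T,s=tool(); print(s['time'],T[2,:2])
E
```

```text
2.5 [0.00773876 0.00334203]
365 268 307 159 191 [ 0.56428119 -0.04989923  0.09931966]
[{'box': [196.8, 63.1, 307.1, 239.9], 'p': 0.65}, {'box': [28.5, 99.4, 88.4, 44.8], 'p': 0.35}]
[{'box': [200.8, 60.5, 303.7, 243.2], 'p': 0.88}, {'box': [21.2, 51.4, 172.5, 120.9], 'p': 0.37}, {'box': [72.7, 2.2, 192.3, 18.1], 'p': 0.29}]
2.65 [0.00712101 0.00430996]
```

View pics/w1.png

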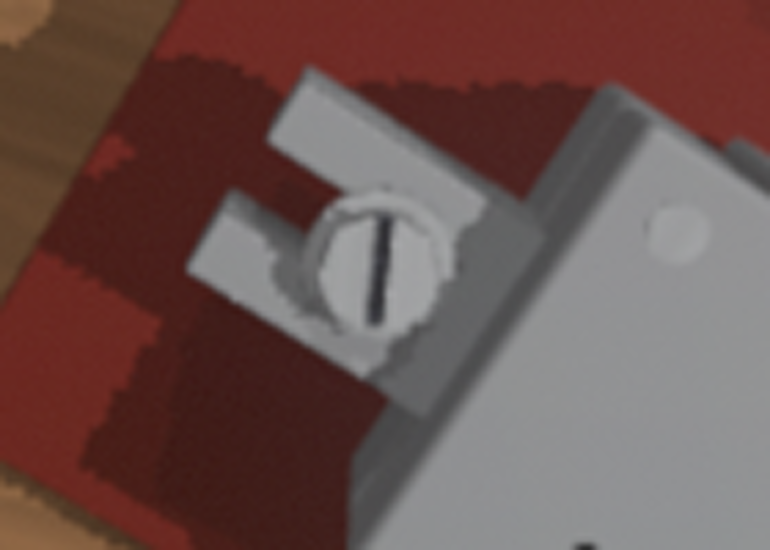

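The loose head with its slot shows in the crop: slot from (388,213) to (374,323), head centre about (380,267).

```bash
cat >> h.py <<'E'
def ray(cam,uv,z,T=None):
    p=camera_params(cam); E=np.array(T@p['T_tool_cam'] if cam=='wrist' else p['extrinsics'])
    r=E[:3,:3]@np.linalg.solve(p['mtx'],[uv[0],uv[1],1.]); return E[:3,3]+r*(z-E[2,3])/r[2]
E
python3 - <<'E'
from h import *
z=np.load('w1.npz'); im,d,T=z['im'],z['d'],z['T']; P=cloud('wrist',d,T)
m=(abs(P[...,2]-.0995)<.0035)&(np.hypot(P[...,0]-.5666,P[...,1]+.049)<.03)
v,u=np.nonzero(m); l,t=int(u.mean())-70,int(v.mean())-50
f=lambda a:ray('wrist',(a[0]/5.5-.4+l,a[1]/5.5-.4+t),.0995,T)
a,b=f((388,213)),f((374,323)); print('slot',a,b,'len',np.linalg.norm(a-b),'ang',np.degrees(np.arctan2(*(a-b)[1::-1])),'mid',(a+b)/2, 'head',f((380,267)))
# fit circle to upper head pixels
m&=np.hypot(u*0+0,0).size>0
q=P[(abs(P[...,2]-.0995)<.002)&(np.hypot(P[...,0]-.5655,P[...,1]+.0495)<.016)]; print(len(q),cv2.minEnclosingCircle((q[:,:2]*1000).astype(np.float32)))
# box top rectangle
q=P[(P[...,2]>.104)&(P[...,2]<.113)]; print(cv2.minAreaRect((q[:,:2]*1000).astype(np.float32)),q[:,2].mean())
plan([.556,.151,.33])
E
```

```text
slot [ 0.5769664  -0.04519001  0.0995    ] [ 0.55492708 -0.05015268  0.0995    ] len 0.02259114389482882 ang 12.689841202852705 mid [ 0.56594674 -0.04767134  0.0995    ] head [ 0.56617015 -0.04739111  0.0995    ]
289 ((564.4912719726562, -47.62092208862305), 12.043347358703613)
((496.1710510253906, 8.97052001953125), (267.169921875, 553.4205322265625), 29.563108444213867) 0.10911286790114424
now [ 0.5646 -0.0499  0.3069] yaw 19.52 tilt [0.0071 0.0043] j6 1.011 t 2.65 | shift mm [  59.2 -192.1  -23.6] dz-turn deg None
```

Request:
step_arm(steps=[[14,-47,-6,0],[14,-47,-6,0],[14,-47,-6,0],[10,-33,-5,0],[3,-10,0,0],[0,0,0,0]])

```text
time: 3.25
tool_pos: [0.5544, 0.1366, 0.3302]
tool_rot: [0.003, 0.987, 0.16, 0.004]
contact_force: [0.2, -0.7, -1.0]
gripper_width: 0.998
```

```bash
python3 - <<'E'
from h import *
T,s=tool(); print(s['time'],T[2,:2]); im,d=grab_frame('wrist'); np.savez('w2.npz',im=im,d=d,T=T)
P=cloud('wrist',d,T)
plan([.556,.151,.33])
q=P[abs(P[...,2]-.0902)<.004]; r=cv2.minAreaRect((q[:,:2]*1000).astype(np.float32)); print('block',r)
m=(P[...,2]>.17)&(P[...,2]<.2)&(np.hypot(P[...,0]-.556,P[...,1]-.151)<.03); v,u=np.nonzero(m); print(m.sum(),P[m].mean(0),P[m][:,2].max(),u.mean(),v.mean())
l,t=int(u.mean())-70,max(int(v.mean())-50,0); print(l,t); save('w2.png',im,(l,t,140,100),5.5)
E
```

```text
3.25 [0.00715979 0.00710325]
now [0.5546 0.1358 0.3303] yaw 18.37 tilt [0.0072 0.0073] j6 1.363 t 3.3 | shift mm [  6.2 -13.9   0.2] dz-turn deg None
block ((499.4151306152344, 58.6337890625), (314.43634033203125, 635.5357055664062), 24.84665298461914)
901 [0.55415407 0.15341663 0.18321114] 0.18947713674562178 260.35960044395114 176.08102108768034
190 126
```

View pics/w2.png

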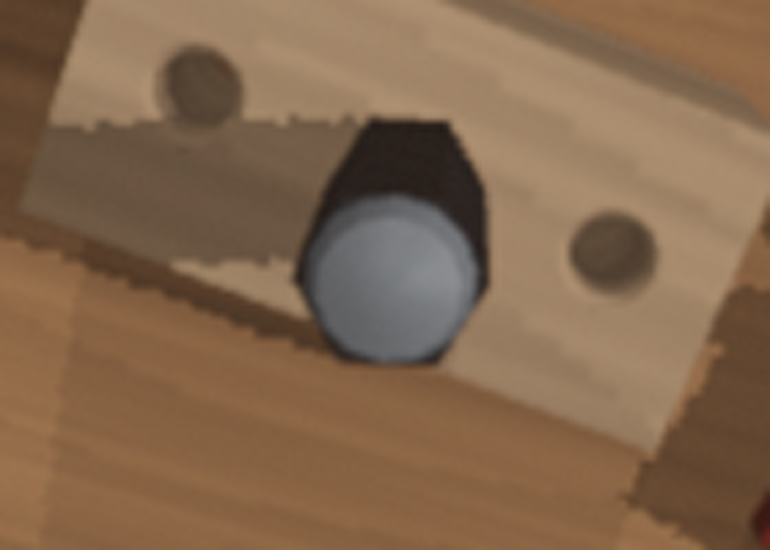

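Holes of the middle block at (203,87) and (613,253) with the hexagonal handle between them: top vertices about (297,278) and (490,280), far bottom edge (370,122)–(450,122).

```bash
python3 - <<'E'
from h import *
z=np.load('w2.npz'); im,d,T=z['im'],z['d'],z['T']
f=lambda a,h:ray('wrist',(a[0]/5.5-.4+190,a[1]/5.5-.4+126),h,T)
ang=lambda a,b:np.degrees(np.arctan2(*(a-b)[1::-1]))
h1,h2=f((203,87),.09),f((613,253),.09); print('holes',h1,h2,'mid',(h1+h2)/2,'dist',np.linalg.norm(h1-h2),'ang',ang(h1,h2))
a,b=f((297,278),.178),f((490,280),.178); print('verts',a,b,'mid',(a+b)/2,np.linalg.norm(a-b),ang(a,b))
a,b=f((345,360),.178),f((440,362),.178); print('near edge',(a+b)/2,np.linalg.norm(a-b),ang(a,b))
a,b=f((370,122),.09),f((450,122),.09); m=(a+b)/2;n=np.radians(ang(a,b)+90);print('far edge',m,np.linalg.norm(a-b),ang(a,b), m[:2]-.015*np.array([np.cos(n),np.sin(n)]),m[:2]+.015*np.array([np.cos(n),np.sin(n)]))
P=cloud('wrist',d,T)
q=P[(abs(P[...,2]-.0902)<.003)&(abs(P[...,0]-.556)<.05)&(abs(P[...,1]-.151)<.09)]; r=cv2.minAreaRect((q[:,:2]*1000).astype(np.float32)); print('block',r)
q=P[(P[...,2]>.18)&(np.hypot(P[...,0]-.556,P[...,1]-.151)<.03)];print('dome',np.median(q,0),cv2.minEnclosingCircle((q[:,:2]*1000).astype(np.float32)))
E
```

```text
holes [0.55922823 0.20061544 0.09      ] [0.55276376 0.10569947 0.09      ] mid [0.555996   0.15315745 0.09      ] dist 0.09513585199216441 ang 86.10375590881087
verts [0.54788728 0.16832755 0.178     ] [0.55801712 0.13663813 0.178     ] mid [0.5529522  0.15248284 0.178     ] 0.03326909497298512 107.72699089866933
near edge [0.53890211 0.14822342 0.178     ] 0.01660202617038803 107.06608186687194
far edge [0.56602298 0.15656655 0.09      ] 0.017123708148138815 108.36550479160242 [0.58025897 0.16129272] [0.55178699 0.15184038]
block ((553.8585815429688, 154.56622314453125), (150.28187561035156, 75.51905822753906), 86.52338409423828)
dome [0.55998404 0.15487541 0.43623199] ((556.394287109375, 151.15594482421875), 29.99457550048828)
```

Request:
step_arm(steps=[[0,0,0,-7.4],[0,0,0,-7.4],[0,0,0,-7.4],[0,0,0,-7.4],[0,0,0,0]], claw=100)

```text
time: 3.8
tool_pos: [0.5551, 0.1242, 0.3287]
tool_rot: [0.005, 0.913, 0.409, 0.001]
contact_force: [0.3, -0.7, 0.7]
gripper_width: 1.001
```

```bash
python3 - <<'E'
from h import *
plan([.5547,.1525,.33],47.9)
plan([.5547,.1525,.22],47.9)
E
```

```text
now [0.5551 0.1242 0.3287] yaw 48.26 tilt [-0.002   0.0111] j6 0.822 t 3.8 | shift mm [ 20.8 -19.1  -1.6] dz-turn deg 0.36
now [0.5551 0.1242 0.3287] yaw 48.26 tilt [-0.002   0.0111] j6 0.822 t 3.8 | shift mm [ 21.  -20.4 108.4] dz-turn deg 0.36
```

Request:
step_arm(steps=[[10,-10,0,0],[8,-7,0,0],[2,-2,20,0],[0,0,30,0],[0,0,30,0],[0,0,20,0],[0,0,0,0],[0,0,0,0]])

```text
time: 4.6
tool_pos: [0.5562, 0.1536, 0.2267]
tool_rot: [0.006, 0.916, 0.402, 0.003]
contact_force: [0.4, 0.6, 1.8]
gripper_width: 1.001
```

```bash
python3 - <<'E'
from h import *
plan([.5547,.1525,.125],47.9)
T,s=tool(); im,d=grab_frame('wrist'); save('w3.png',im,scale=1.2)
E
```

```text
now [0.5562 0.1536 0.2267] yaw 47.35 tilt [0.0009 0.013 ] j6 0.89 t 4.6 | shift mm [ -1.9  -1.7 101.7] dz-turn deg -0.55
```

View pics/w3.png

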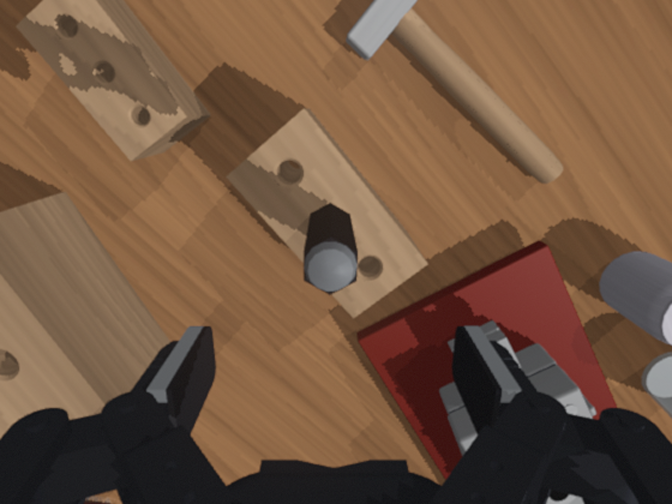

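The handle (331,265) sits midway between the fingers (212 and 455), with its flats facing the pads. Descending.

Request:
step_arm(steps=[[-1,-0.5,15,-0.5],[-1,-0.5,20,0],[0,-0.5,20,0],[0,0,20,0],[0,0,15,0],[0,0,8,0],[0,0,0,0]])

```text
time: 5.35
tool_pos: [0.5595, 0.1534, 0.1308]
tool_rot: [0.008, 0.914, 0.406, 0.01]
contact_force: [-0.9, 0.2, 0.2]
gripper_width: 0.996
```

```bash
python3 - <<'E'
from h import *
plan([.5547,.1525,.125],47.9)
E
```

```text
now [0.5595 0.1534 0.1308] yaw 47.9 tilt [0.0113 0.0217] j6 0.882 t 5.35 | shift mm [-4.  -3.1  5.7] dz-turn deg 0.0
```

Request:
step_arm(steps=[[-1.3,-1,0,0],[-1.3,-1,0,0],[-1.3,-1,0,0],[0,0,0,0],[0,0,0,0]])

```text
time: 5.85
tool_pos: [0.5566, 0.1528, 0.1347]
tool_rot: [0.008, 0.914, 0.406, 0.013]
contact_force: [0.4, -0.7, -0.1]
gripper_width: 0.999
```

```bash
python3 - <<'E'
from h import *
plan([.5547,.1525,.125],47.9)
E
```

```text
now [0.5566 0.1528 0.1347] yaw 47.9 tilt [0.0163 0.0258] j6 0.881 t 5.85 | shift mm [-1.7 -1.5  9.6] dz-turn deg 0.0
```

Request:
step_arm(steps=[[0,0,0,0],[0,0,0,0],[0,0,0,0],[0,0,0,0]])

```text
time: 6.25
tool_pos: [0.557, 0.1529, 0.1354]
tool_rot: [0.009, 0.914, 0.406, 0.013]
contact_force: [-0.6, 0.3, -0.9]
gripper_width: 0.997
```

```bash
python3 - <<'E'
from h import *
plan([.5547,.1525,.125],47.9); print(tool()[1]['joint_vel'].round(4),tool()[1]['joint_pos'].round(4))
E
```

```text
now [0.557  0.1529 0.1354] yaw 47.91 tilt [0.0172 0.0265] j6 0.881 t 6.25 | shift mm [-2.  -1.7 10.3] dz-turn deg 0.01
[-0.0001 -0.001  -0.0016 -0.0003  0.0006  0.0006] [ 0.1441 -0.0269  1.8127 -0.0097  1.3257  0.8812]
```

Request:
step_arm(steps=[[0,0,-40,0],[0,0,0,0],[0,0,0,0]])

```text
time: 6.55
tool_pos: [0.5549, 0.1529, 0.1752]
tool_rot: [0.008, 0.914, 0.406, 0.012]
contact_force: [-0.4, -0.5, -1.2]
gripper_width: 1.001
```

```bash
cat >> h.py <<'E'
def js():
    T,s=tool(); print(s['time'],'j',s['joint_pos'].round(4),'z',T[2,3].round(4),'tiltW',T[:2,2].round(4))
E
python3 - <<'E'
from h import *
js()
E
```

```text
6.55 j [ 0.1447 -0.0628  1.7791 -0.0096  1.3978  0.8812] z 0.1752 tiltW [ 0.0285 -0.0054]
```

Request:
step_arm(steps=[[0,0,40,0],[0,0,0,0],[0,0,0,0]])

```text
time: 6.85
tool_pos: [0.5576, 0.153, 0.1365]
tool_rot: [0.009, 0.914, 0.406, 0.014]
contact_force: [1.2, 0.1, 0.9]
gripper_width: 1.0
```

```bash
python3 - <<'E'
from h import *
js()
E
```

```text
6.85 j [ 0.1441 -0.0273  1.8112 -0.0097  1.3263  0.8812] z 0.1365 tiltW [ 0.0324 -0.0048]
```

Request:
step_arm(steps=[[0,0,0,0],[0,0,0,0],[0,0,0,0],[0,0,0,0]])

```text
time: 7.25
tool_pos: [0.5592, 0.1532, 0.1401]
tool_rot: [0.009, 0.914, 0.406, 0.016]
contact_force: [0.2, -0.3, 0.6]
gripper_width: 1.004
```

```bash
python3 - <<'E'
from h import *
js()
E
```

```text
7.25 j [ 0.1442 -0.0297  1.8074 -0.0097  1.3285  0.8812] z 0.1401 tiltW [ 0.0364 -0.0042]
```

Request:
step_arm(steps=[[0,0,-50,0],[0,0,-40,0],[0,0,0,0],[0,0,0,0],[0,0,0,0],[0,0,0,0]])

```text
time: 7.85
tool_pos: [0.5549, 0.1535, 0.231]
tool_rot: [0.009, 0.914, 0.406, 0.015]
contact_force: [-0.3, 0.7, 0.1]
gripper_width: 0.998
```

```bash
python3 - <<'E'
from h import *
js()
for i in range(3): grab_frame('wrist')
js()
E
```

```text
7.85 j [ 0.1457 -0.1016  1.7222 -0.0095  1.4877  0.8812] z 0.231 tiltW [ 0.0343 -0.0045]
8.0 j [ 0.1457 -0.1013  1.7223 -0.0095  1.4878  0.8812] z 0.2308 tiltW [ 0.0338 -0.0046]
```

Request:
step_arm(steps=[[0,0,40,0]])

```text
time: 8.1
tool_pos: [0.5601, 0.1539, 0.1967]
tool_rot: [0.011, 0.914, 0.406, 0.02]
contact_force: [1.1, -0.5, 0.2]
gripper_width: 1.002
```

```bash
python3 - <<'E'
from h import *
js()
for i in range(6): grab_frame('wrist'); js()
E
```

```text
8.1 j [ 0.1451 -0.0778  1.7573 -0.0095  1.4173  0.8811] z 0.1967 tiltW [ 0.0457 -0.0028]
8.15 j [ 0.1449 -0.0707  1.7714 -0.0096  1.415   0.8812] z 0.1842 tiltW [ 0.027  -0.0056]
8.2 j [ 0.1449 -0.0709  1.7715 -0.0095  1.4198  0.8812] z 0.1842 tiltW [ 0.0223 -0.0063]
8.25 j [ 0.145  -0.0723  1.7684 -0.0095  1.4208  0.8812] z 0.1868 tiltW [ 0.0257 -0.0057]
8.3 j [ 0.145  -0.0736  1.7655 -0.0095  1.4207  0.8812] z 0.1893 tiltW [ 0.03   -0.0051]
8.35 j [ 0.145  -0.0746  1.7635 -0.0095  1.4204  0.8812] z 0.1911 tiltW [ 0.0333 -0.0047]
8.4 j [ 0.145  -0.0752  1.7624 -0.0095  1.4202  0.8812] z 0.1921 tiltW [ 0.0352 -0.0044]
```

Request:
step_arm(steps=[[0,0,-50,0],[0,0,0,0]])

```text
time: 8.6
tool_pos: [0.5555, 0.1537, 0.2446]
tool_rot: [0.009, 0.914, 0.406, 0.016]
contact_force: [1.7, -0.3, 1.5]
gripper_width: 0.998
```

```bash
cat >> h.py <<'E'
def settle(n):
    for i in range(n): grab_frame('wrist')
    js()
E
python3 - <<'E'
from h import *
js(); settle(3); settle(3); settle(2)
E
```

```text
8.6 j [ 0.1459 -0.1087  1.7065 -0.0094  1.5074  0.8812] z 0.2446 tiltW [ 0.0374 -0.004 ]
8.75 j [ 0.1458 -0.1043  1.7164 -0.0095  1.5061  0.8812] z 0.2359 tiltW [ 0.0244 -0.006 ]
8.9 j [ 0.1457 -0.1029  1.7187 -0.0095  1.506   0.8812] z 0.2337 tiltW [ 0.0209 -0.0065]
9.0 j [ 0.1457 -0.1025  1.719  -0.0095  1.5059  0.8812] z 0.2334 tiltW [ 0.0203 -0.0066]
```

Request:
step_arm(steps=[[0,0,50,0]])

```text
time: 9.1
tool_pos: [0.557, 0.1534, 0.1918]
tool_rot: [0.009, 0.914, 0.406, 0.016]
contact_force: [0.8, 0.8, 0.9]
gripper_width: 1.001
```

```bash
python3 - <<'E'
from h import *
settle(2)
E
```

```text
9.2 j [ 0.1448 -0.0667  1.781  -0.0096  1.422   0.8812] z 0.1761 tiltW [ 0.0066 -0.0086]
```

Request:
step_arm(steps=[[0,0,0,0]])

```text
time: 9.3
tool_pos: [0.5464, 0.1517, 0.1758]
tool_rot: [0.005, 0.914, 0.406, 0.0]
contact_force: [-0.4, 0.1, 0.3]
gripper_width: 1.0
```

```bash
python3 - <<'E'
from h import *
js(); settle(4); settle(4)
plan([.5547,.1525,.125],47.9)
E
```

```text
9.3 j [ 0.1448 -0.0663  1.7811 -0.0096  1.4235  0.8811] z 0.1758 tiltW [ 0.0046 -0.0089]
9.5 j [ 0.1449 -0.0677  1.7787 -0.0095  1.4226  0.8812] z 0.178 tiltW [ 0.0092 -0.0082]
9.7 j [ 0.1448 -0.0676  1.7795 -0.0095  1.4223  0.8812] z 0.1775 tiltW [ 0.0087 -0.0083]
now [0.5477 0.1519 0.1775] yaw 47.89 tilt [-0.0003  0.012 ] j6 0.881 t 9.7 | shift mm [ 5.1  4.2 52.6] dz-turn deg -0.01
```

Request:
step_arm(steps=[[2.5,2,15,0],[2.5,2,20,0],[0,0,12,0]])

```text
time: 10.0
tool_pos: [0.5574, 0.153, 0.1318]
tool_rot: [0.007, 0.914, 0.406, 0.006]
contact_force: [-0.4, 0.1, -0.2]
gripper_width: 0.999
```

```bash
python3 - <<'E'
from h import *
settle(8); plan([.5547,.1525,.125],47.9)
E
```

```text
10.4 j [ 0.1444 -0.0147  1.8014 -0.0097  1.3366  0.8814] z 0.1349 tiltW [ 0.0194 -0.0067]
now [0.5583 0.1532 0.1349] yaw 47.9 tilt [0.0081 0.0189] j6 0.881 t 10.4 | shift mm [-3.1 -2.4  9.8] dz-turn deg -0.0
```

Request:
step_arm(steps=[[-3,-2.4,10,0]])

```text
time: 10.5
tool_pos: [0.5564, 0.1528, 0.127]
tool_rot: [0.008, 0.914, 0.406, 0.01]
contact_force: [-0.9, 0.5, -0.2]
gripper_width: 1.002
```

```bash
python3 - <<'E'
from h import *
settle(2);settle(6); plan([.5547,.1525,.125],47.9)
E
```

```text
10.6 j [ 0.1441 -0.0138  1.8205 -0.0097  1.3188  0.8813] z 0.1234 tiltW [ 0.0173 -0.007 ]
10.9 j [ 0.1441 -0.014   1.8179 -0.0097  1.319   0.8813] z 0.125 tiltW [ 0.0199 -0.0066]
now [0.5549 0.1526 0.125 ] yaw 47.9 tilt [0.0084 0.0192] j6 0.881 t 10.9 | shift mm [-0.2 -0.1  0. ] dz-turn deg -0.0
```

Request:
step_arm(steps=[[0,0,0,0]], claw=0)

```text
time: 11.0
tool_pos: [0.555, 0.1526, 0.1252]
tool_rot: [0.007, 0.914, 0.406, 0.008]
contact_force: [-0.5, 0.2, 0.3]
gripper_width: 0.855
```

```bash
python3 - <<'E'
from h import *
for i in range(5): settle(3); print(state()['gripper_width'],state()['contact_force'].round(1))
E
```

```text
11.15 j [ 0.1441 -0.014   1.8177 -0.0097  1.3191  0.8813] z 0.1252 tiltW [ 0.0201 -0.0066]
0.6016085011513154 [ 0.4 -0.3 -0.5]
11.3 j [ 0.1441 -0.0142  1.8176 -0.0093  1.3196  0.8813] z 0.1253 tiltW [ 0.0197 -0.0063]
0.34347494227612235 [-6.1  2.2  3.1]
11.45 j [ 0.1441 -0.0142  1.8175 -0.0096  1.3191  0.8813] z 0.1253 tiltW [ 0.0203 -0.0065]
0.3400482773514841 [-0.6  0.2  1.4]
11.6 j [ 0.1441 -0.0141  1.8175 -0.0096  1.319   0.8813] z 0.1253 tiltW [ 0.0204 -0.0065]
0.3441701266275167 [0.1 0.5 0.9]
11.75 j [ 0.1441 -0.0142  1.8175 -0.0096  1.319   0.8813] z 0.1254 tiltW [ 0.0204 -0.0065]
0.34066599861942165 [0.  0.4 2.3]
```

Request:
step_arm(steps=[[0,0,-20,0],[0,0,-40,0],[0,0,-45,0],[0,0,-30,0]])

```text
time: 12.15
tool_pos: [0.55, 0.1521, 0.2532]
tool_rot: [0.007, 0.914, 0.406, 0.003]
contact_force: [0.6, 0.7, -1.2]
gripper_width: 0.337
```

```bash
python3 - <<'E'
from h import *
settle(6); print(state()['gripper_width'],state()['contact_force'])
plan([.5547,.1525,.26])
T,_=tool(); im,d=grab_frame('scene')
p=camera_params('scene'); E=np.linalg.inv(p['extrinsics']); q=T@np.array([0,0,.1073,1]); c=p['mtx']@(E@q)[:3]; u,v=(c[:2]/c[2]).astype(int); print(u,v)
save('s4.png',im,(u-50,v-40,100,75),8)
im2,_=grab_frame('wrist'); save('w4.png',im2)
E
```

```text
12.45 j [ 0.1458 -0.1035  1.6957 -0.0117  1.5461  0.8813] z 0.248 tiltW [ 0.005  -0.0111]
0.33918860763184244 [ 0.49480968  0.1709669  -1.27127627]
now [0.5484 0.1519 0.248 ] yaw 47.87 tilt [-0.0049  0.0112] j6 0.881 t 12.45 | shift mm [  4.6   4.4 -11.9] dz-turn deg None
358 194
```

View pics/s4.png

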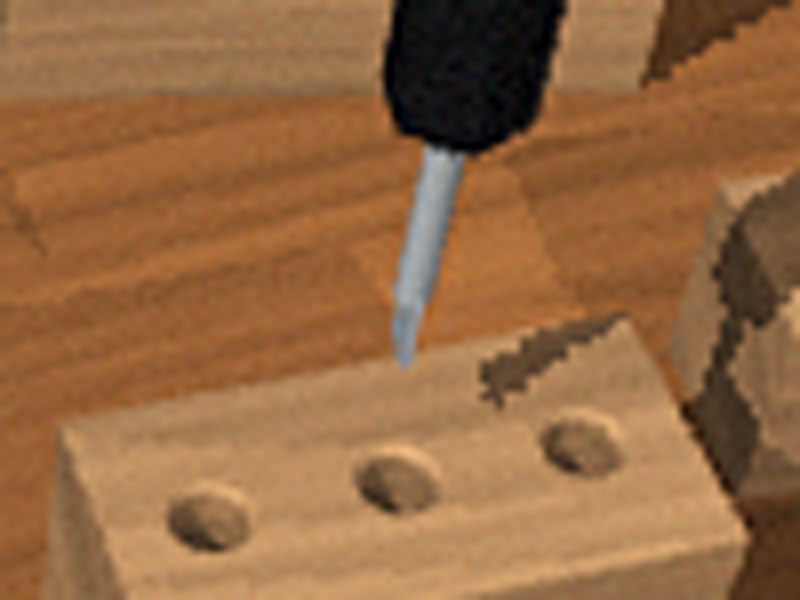

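The driver is lifted clear, and the blade is seen edge-on, tip at (404,365) in the crop. I compare this with the camera's bearing.

```bash
python3 - <<'E'
from h import *
T,_=tool(); p=camera_params('scene'); X=np.array(p['extrinsics']); c=X[:3,3]
tip=(T@[0,0,.1173,1])[:3]; print('cam',c,'tip pred',tip,'bearing',np.degrees(np.arctan2(*(tip-c)[1::-1])))
r=ray('scene',(404/8-.45+308,365/8-.45+154),tip[2]); print('tip seen at pred z',r)
pc=p['mtx']@(np.linalg.inv(X)@np.r_[tip,1])[:3]; print('pred px in crop',(pc[:2]/pc[2]-[308,154])*8)
for a in(-12.1,47.9,107.9):
    e=[]
    for sgn in(-1,1):
        q=tip+sgn*.006*np.array([np.cos(np.radians(a)),np.sin(np.radians(a)),0]); k=p['mtx']@(np.linalg.inv(X)@np.r_[q,1])[:3]; e.append(k[:2]/k[2]*8)
    print(a,(e[1]-e[0]).round(1))
C=T@camera_params('wrist')['T_tool_cam']; print((np.linalg.inv(C)@np.r_[tip,1])[:3])
E
```

```text
cam [ 0.97094806 -0.12891027  0.69413541] tip pred [0.54906763 0.15063414 0.13087112] bearing 146.4709378986316
tip seen at pred z [0.55171684 0.14934255 0.13087112]
pred px in crop [400.80195531 351.9546318 ]
-12.1 [10.8 38.6]
47.9 [49.2 16.2]
107.9 [ 38.4 -22.5]
[ 0.0009893  -0.01345957  0.29686293]
```

Blade direction: −12.1° fits (near-vertical tip edge in the image), so blade angle = tool yaw − 60°. Turn first, then carry it over.

Request:
step_arm(steps=[[0,0,-5,-5],[0,0,-5,-8],[0,0,0,-8],[0,0,0,-8],[0,0,0,-8],[0,0,0,-5]])

```text
time: 13.15
tool_pos: [0.544, 0.1513, 0.2465]
tool_rot: [0.0, 0.697, 0.717, -0.01]
contact_force: [0.6, 0.3, -1.8]
gripper_width: 0.341
```

```bash
python3 - <<'E'
from h import *
settle(6); plan([.5658,-.0478,.262],93)
E
```

```text
13.45 j [ 0.1459 -0.101   1.6936 -0.0119  1.562   0.1247] z 0.2479 tiltW [-0.0111 -0.0136]
now [0.5445 0.1514 0.2479] yaw 91.23 tilt [-0.0134 -0.0114] j6 0.125 t 13.45 | shift mm [-199.7   16.9  -11.6] dz-turn deg -1.77
```

Request:
step_arm(steps=[[-20,2,-2,0],[-35,3,-3,0],[-40,4,-3,0],[-40,4,-2,0],[-35,3,0,0],[-15,1,0,0]])

```text
time: 14.05
tool_pos: [0.566, -0.0367, 0.2604]
tool_rot: [0.001, 0.699, 0.715, -0.008]
contact_force: [0.4, 0.1, -1.4]
gripper_width: 0.337
```

```bash
python3 - <<'E'
from h import *
settle(8); plan([.5658,-.0478,.255],93)
E
```

```text
14.45 j [-0.1815 -0.1055  1.6776 -0.0139  1.5776 -0.2085] z 0.2602 tiltW [-0.0105 -0.0122]
now [ 0.5658 -0.0327  0.2602] yaw 91.55 tilt [-0.0119 -0.0108] j6 -0.209 t 14.45 | shift mm [-15.   -0.3   5.4] dz-turn deg -1.45
```

Request:
step_arm(steps=[[-13.5,1,20,-1]])

```text
time: 14.55
tool_pos: [0.5688, -0.0448, 0.2438]
tool_rot: [0.003, 0.69, 0.724, -0.006]
contact_force: [0.4, -0.2, -1.4]
gripper_width: 0.338
```

```bash
python3 - <<'E'
from h import *
settle(7); plan([.567,-.0464,.24],93)
T,_=tool(); im,d=grab_frame('wrist'); np.savez('w5.npz',im=im,d=d,T=T)
p=camera_params('wrist'); C=np.linalg.inv(T@p['T_tool_cam'])
for q in([.5658,-.0478,.0995],(T@[0,0,.1173,1])[:3]):
    k=p['mtx']@(C@np.r_[q,1])[:3]; print(k[:2]/k[2])
    l,t=(k[:2]/k[2]).astype(int)
print(l-50,t-37); save('w5.png',im,(l-50,t-37,100,75),8)
E
```

```text
14.9 j [-0.204  -0.0929  1.6968 -0.0138  1.5442 -0.2484] z 0.2414 tiltW [-0.0092 -0.0122]
now [ 0.5673 -0.0459  0.2414] yaw 92.57 tilt [-0.0118 -0.0097] j6 -0.248 t 14.9 | shift mm [-0.5 -0.3  1.4] dz-turn deg -0.43
[278.50113735 183.11213292]
[278.82535683 190.24903829]
228 153
```

View pics/w5.png

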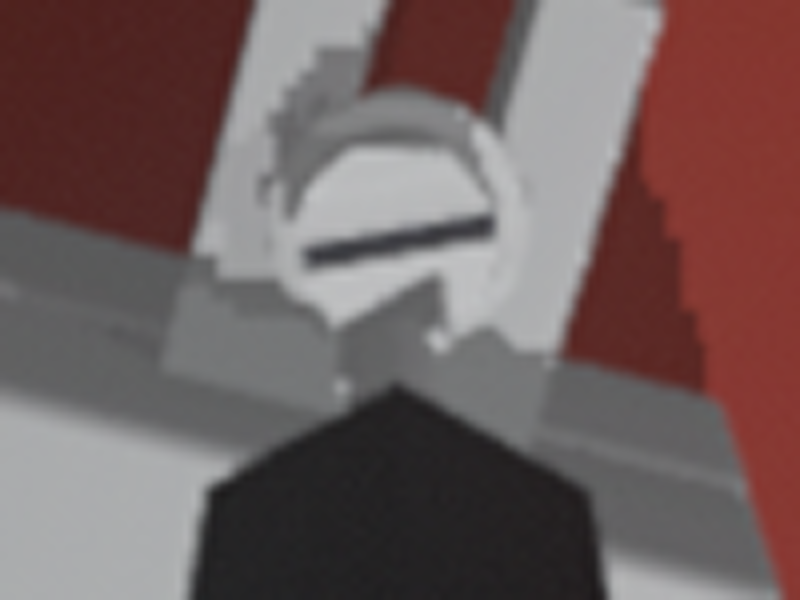

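Slot from (303,260) to (492,222), blade tip edge from about (345,325) to (440,280), both in one view, so I can measure them relative to each other.

```bash
python3 - <<'E'
from h import *
z=np.load('w5.npz'); T=z['T']
f=lambda a,h:ray('wrist',(a[0]/8-.44+228,a[1]/8-.44+153),h,T)
ang=lambda a,b:np.degrees(np.arctan2(*(a-b)[1::-1]))
s1,s2=f((303,260),.0995),f((492,222),.0995); b1,b2=f((345,325),.1241),f((440,280),.1241)
print('slot',(s1+s2)/2,ang(s2,s1),np.linalg.norm(s1-s2)); print('blade',(b1+b2)/2,ang(b2,b1),np.linalg.norm(b1-b2))
t=(b1+b2)/2; tl=np.linalg.inv(T)@np.r_[t,1]; print('tip in tool',tl)
h=(s1+s2)/2; plan([*(T[:2,3]+(h-t)[:2]),.241])
E
```

```text
slot [ 0.56459647 -0.04745427  0.0995    ] 14.459351472508647 0.022299463748901967
blade [ 0.56435221 -0.04752593  0.1241    ] 28.96479871916274 0.011362470760284214
tip in tool [-1.12545463e-04 -1.90158547e-03  1.17284316e-01  1.00000000e+00]
now [ 0.5674 -0.046   0.2414] yaw 92.57 tilt [-0.0119 -0.0095] j6 -0.249 t 14.95 | shift mm [0.2 0.2 0.4] dz-turn deg None
```

Request:
step_arm(steps=[[0.4,0.4,7,-4],[0,0,6,0]])

```text
time: 15.15
tool_pos: [0.5689, -0.0454, 0.2308]
tool_rot: [0.003, 0.665, 0.747, -0.006]
contact_force: [-0.6, -0.4, -0.8]
gripper_width: 0.34
```

```bash
cat >> h.py <<'E'
def tip(n=0,hx=.5646,hy=-.0475):
    if n: settle(n)
    T,s=tool(); t=(T@[-.0001,-.0019,.1173,1])[:3]; d=T[:3,:3].T@(np.array([hx,hy,.0995])-t)*1000
    print('tip',t.round(4),'blade',(yaw(T)-61.5).round(1),'to head (tool mm)',d.round(2),'F',s['contact_force'].round(1),'M',s['ft_torque'].round(2),'j6',s['joint_pos'][5].round(3),'grip',round(s['gripper_width'],3),'t',s['time'])
E
python3 - <<'E'
from h import *
tip(6)
E
```

```text
15.45 j [-0.2031 -0.0874  1.7093 -0.0138  1.5222 -0.3183] z 0.2307 tiltW [-0.0053 -0.013 ]
tip [ 0.5662 -0.0475  0.1134] blade 35.1 to head (tool mm) [ 0.35 -1.5  13.9 ] F [ 0.4 -0.4 -1.3] M [-0.03 -0.   -0.01] j6 -0.318 grip 0.335 t 15.45
```

Request:
step_arm(steps=[[0.3,-1.5,9.5,0]])

```text
time: 15.55
tool_pos: [0.5683, -0.0459, 0.2229]
tool_rot: [0.004, 0.665, 0.747, -0.006]
contact_force: [0.2, 0.5, -1.7]
gripper_width: 0.341
```

```bash
python3 - <<'E'
from h import *
tip(); tip(6)
E
```

```text
tip [ 0.5662 -0.0478  0.1056] blade 35.1 to head (tool mm) [ 0.58 -1.54  6.1 ] F [ 0.2  0.5 -1.7] M [ 0.02 -0.01  0.05] j6 -0.318 grip 0.341 t 15.55
15.85 j [-0.2036 -0.0862  1.724  -0.0138  1.5064 -0.3186] z 0.2211 tiltW [-0.0054 -0.013 ]
tip [ 0.5646 -0.0475  0.1038] blade 35.1 to head (tool mm) [0.01 0.02 4.34] F [-0.2  0.1 -1.9] M [ 0.01 -0.03  0.04] j6 -0.319 grip 0.343 t 15.85
```

Request:
step_arm(steps=[[0,0,3,0]])

```text
time: 15.95
tool_pos: [0.5676, -0.0458, 0.2188]
tool_rot: [0.003, 0.665, 0.747, -0.006]
contact_force: [0.1, -1.1, -1.8]
gripper_width: 0.338
```

```bash
python3 - <<'E'
from h import *
tip(6)
E
```

```text
16.25 j [-0.2037 -0.0846  1.7273 -0.0138  1.5013 -0.3186] z 0.2182 tiltW [-0.0052 -0.013 ]
tip [ 0.5647 -0.0475  0.1009] blade 35.1 to head (tool mm) [ 0.07 -0.05  1.42] F [-0.6 -0.2 -1.8] M [-0.   -0.    0.03] j6 -0.319 grip 0.342 t 16.25
```

Request:
step_arm(steps=[[0,0,1,0]])

```text
time: 16.35
tool_pos: [0.5673, -0.0457, 0.2174]
tool_rot: [0.003, 0.665, 0.747, -0.006]
contact_force: [-0.2, 0.4, -1.8]
gripper_width: 0.34
```

```bash
python3 - <<'E'
from h import *
tip(2);tip(2)
E
```

```text
16.45 j [-0.2037 -0.084   1.7286 -0.0138  1.4996 -0.3186] z 0.2171 tiltW [-0.0054 -0.013 ]
tip [ 0.5646 -0.0475  0.0998] blade 35.1 to head (tool mm) [0.04 0.02 0.31] F [ 0.4 -0.6 -1.6] M [-0.01  0.08  0.03] j6 -0.319 grip 0.34 t 16.45
16.55 j [-0.2037 -0.084   1.7285 -0.0138  1.4996 -0.3186] z 0.2171 tiltW [-0.0053 -0.013 ]
tip [ 0.5646 -0.0475  0.0999] blade 35.1 to head (tool mm) [ 0.05 -0.03  0.37] F [-0.8  0.  -1.5] M [ 0.04  0.01 -0.01] j6 -0.319 grip 0.341 t 16.55
```

Request:
step_arm(steps=[[0,0,0.6,0]])

```text
time: 16.65
tool_pos: [0.5672, -0.0457, 0.2167]
tool_rot: [0.002, 0.665, 0.747, -0.007]
contact_force: [0.4, 0.9, -0.6]
gripper_width: 0.338
```

```bash
python3 - <<'E'
from h import *
tip(1);tip(1)
E
```

```text
16.7 j [-0.2038 -0.0837  1.729  -0.0138  1.4985 -0.3186] z 0.2167 tiltW [-0.005  -0.0131]
tip [ 0.5648 -0.0476  0.0994] blade 35.1 to head (tool mm) [ 0.1  -0.15 -0.07] F [-0.   0.5 -1.1] M [ 0.03 -0.01  0.04] j6 -0.319 grip 0.342 t 16.7
16.75 j [-0.2037 -0.0838  1.729  -0.0138  1.4986 -0.3185] z 0.2168 tiltW [-0.005  -0.0131]
tip [ 0.5648 -0.0476  0.0995] blade 35.1 to head (tool mm) [ 0.09 -0.15 -0.02] F [-0.5  0.5 -0.7] M [ 0.03  0.01 -0.05] j6 -0.319 grip 0.335 t 16.75
```

Request:
step_arm(steps=[[0,0,0.5,0]])

```text
time: 16.85
tool_pos: [0.5673, -0.0457, 0.2166]
tool_rot: [0.003, 0.665, 0.747, -0.006]
contact_force: [0.2, 0.4, 0.9]
gripper_width: 0.338
```

```bash
python3 - <<'E'
from h import *
tip(1)
E
```

```text
16.9 j [-0.2037 -0.0837  1.7292 -0.0139  1.498  -0.3186] z 0.2166 tiltW [-0.0047 -0.0132]
tip [ 0.5649 -0.0476  0.0993] blade 35.1 to head (tool mm) [ 0.15 -0.27 -0.2 ] F [-0.4 -0.6 -0.3] M [ 0.01  0.08 -0.04] j6 -0.319 grip 0.341 t 16.9
```

Request:
step_arm(steps=[[0,0,1,0]])

```text
time: 17.0
tool_pos: [0.5674, -0.0458, 0.2162]
tool_rot: [0.003, 0.665, 0.747, -0.006]
contact_force: [-0.9, -0.0, 3.6]
gripper_width: 0.338
```

```bash
python3 - <<'E'
from h import *
tip(1);tip(1)
E
```

```text
17.05 j [-0.2038 -0.0835  1.7297 -0.014   1.4968 -0.3186] z 0.2162 tiltW [-0.0042 -0.0134]
tip [ 0.5651 -0.0477  0.0989] blade 35.1 to head (tool mm) [ 0.27 -0.44 -0.59] F [-1.2 -0.3  1.9] M [0.1  0.25 0.  ] j6 -0.319 grip 0.34 t 17.05
17.1 j [-0.2038 -0.0836  1.7296 -0.0139  1.4968 -0.3186] z 0.2163 tiltW [-0.0041 -0.0134]
tip [ 0.5651 -0.0477  0.099 ] blade 35.1 to head (tool mm) [ 0.27 -0.49 -0.53] F [-0.2  1.1  2.2] M [ 0.02  0.28 -0.04] j6 -0.319 grip 0.337 t 17.1
```

Request:
step_arm(steps=[[0,0,1,4]])

```text
time: 17.2
tool_pos: [0.5676, -0.0459, 0.216]
tool_rot: [0.003, 0.691, 0.723, -0.006]
contact_force: [-0.9, 0.7, 2.4]
gripper_width: 0.341
```

```bash
python3 - <<'E'
from h import *
tip(1);tip(1)
E
```

```text
17.25 j [-0.2038 -0.0834  1.7302 -0.0139  1.4958 -0.2443] z 0.2158 tiltW [-0.0038 -0.0133]
tip [ 0.5652 -0.0476  0.0985] blade 30.9 to head (tool mm) [ 0.07 -0.57 -0.97] F [-2.5  0.5  2.9] M [0.12 0.36 0.02] j6 -0.244 grip 0.339 t 17.25
17.3 j [-0.2038 -0.0834  1.7303 -0.0139  1.4957 -0.2488] z 0.2158 tiltW [-0.0038 -0.0133]
tip [ 0.5652 -0.0476  0.0985] blade 31.1 to head (tool mm) [ 0.08 -0.57 -1.02] F [-1.7 -0.2  2.6] M [0.06 0.41 0.01] j6 -0.249 grip 0.336 t 17.3
```

Request:
step_arm(steps=[[0,0.3,1,4],[0,0.2,0.7,4]])

```text
time: 17.5
tool_pos: [0.5682, -0.0458, 0.2137]
tool_rot: [0.004, 0.74, 0.673, -0.006]
contact_force: [0.0, -0.5, -2.2]
gripper_width: 0.34
```

```bash
python3 - <<'E'
from h import *
tip(1);tip(1)
E
```

```text
17.55 j [-0.2036 -0.0808  1.7319 -0.0137  1.4914 -0.1057] z 0.2134 tiltW [-0.0036 -0.0132]
tip [ 0.5657 -0.0472  0.0961] blade 23.0 to head (tool mm) [-0.44 -1.1  -3.42] F [ 0.1 -0.2 -2.2] M [ 0.02 -0.01 -0.02] j6 -0.106 grip 0.337 t 17.55
17.6 j [-0.2036 -0.0808  1.7319 -0.0137  1.4916 -0.1102] z 0.2133 tiltW [-0.0038 -0.0132]
tip [ 0.5656 -0.0472  0.096 ] blade 23.2 to head (tool mm) [-0.42 -1.02 -3.47] F [ 0.4 -0.4 -2.5] M [-0.05 -0.08  0.01] j6 -0.11 grip 0.341 t 17.6
```

Request:
step_arm(steps=[[0,0,0.7,4]])

```text
time: 17.7
tool_pos: [0.5681, -0.0458, 0.2126]
tool_rot: [0.004, 0.762, 0.648, -0.006]
contact_force: [-0.4, -0.4, 4.5]
gripper_width: 0.341
```

```bash
python3 - <<'E'
from h import *
tip(1);tip(1)
E
```

```text
17.75 j [-0.2036 -0.0804  1.7325 -0.0138  1.4902 -0.0385] z 0.2127 tiltW [-0.0035 -0.0133]
tip [ 0.5658 -0.0472  0.0954] blade 19.1 to head (tool mm) [-0.55 -1.17 -4.05] F [-0.5 -0.1  0.5] M [0.03 0.11 0.01] j6 -0.039 grip 0.343 t 17.75
17.8 j [-0.2036 -0.0804  1.7325 -0.0137  1.4902 -0.0425] z 0.2128 tiltW [-0.0034 -0.0133]
tip [ 0.5658 -0.0472  0.0955] blade 19.3 to head (tool mm) [-0.57 -1.17 -4.  ] F [-0.7  0.5 -0.2] M [-0.03  0.06  0.  ] j6 -0.043 grip 0.34 t 17.8
```

The tip dropped 3.5–4 mm, so the blade is in the slot. Now tighten.

Request:
step_arm(steps=[[-0.3,-0.6,0.2,4],[-0.2,-0.5,0.2,4],[0,0,0.2,4],[0,0,0.1,4]])

```text
time: 18.2
tool_pos: [0.5678, -0.0462, 0.2128]
tool_rot: [0.005, 0.843, 0.537, -0.004]
contact_force: [-0.4, 0.3, 0.8]
gripper_width: 0.34
```

```bash
python3 - <<'E'
from h import *
tip(1);tip(1)
E
```

```text
18.25 j [-0.2046 -0.0832  1.735  -0.0133  1.4876  0.2348] z 0.2128 tiltW [-0.0006 -0.0134]
tip [ 0.566  -0.047   0.0955] blade 3.4 to head (tool mm) [-1.08 -1.06 -3.99] F [-0.1  0.3  0.4] M [-0.03  0.02  0.04] j6 0.235 grip 0.341 t 18.25
18.3 j [-0.2046 -0.0831  1.735  -0.0133  1.4876  0.2306] z 0.2128 tiltW [-0.0007 -0.0134]
tip [ 0.566  -0.0471  0.0955] blade 3.6 to head (tool mm) [-1.04 -1.05 -4.02] F [ 0.7 -1.   0.7] M [0.02 0.03 0.05] j6 0.231 grip 0.341 t 18.3
```

Request:
step_arm(steps=[[0,0,0,4],[0,0,0,4]])

```text
time: 18.5
tool_pos: [0.5679, -0.0463, 0.2128]
tool_rot: [0.006, 0.877, 0.48, -0.003]
contact_force: [-0.6, -0.4, 0.8]
gripper_width: 0.339
```

```bash
python3 - <<'E'
from h import *
tip(1);tip(1);tip(1)
E
```

```text
18.55 j [-0.2046 -0.0832  1.735  -0.0136  1.4873  0.3689] z 0.2128 tiltW [-0.0003 -0.0138]
tip [ 0.5662 -0.047   0.0955] blade -4.3 to head (tool mm) [-1.38 -1.05 -3.99] F [ 0.2 -0.6 -1.5] M [-0.04  0.04  0.1 ] j6 0.369 grip 0.338 t 18.55
18.6 j [-0.2047 -0.0832  1.735  -0.0136  1.4873  0.365 ] z 0.2128 tiltW [-0.0003 -0.0138]
tip [ 0.5662 -0.047   0.0955] blade -4.1 to head (tool mm) [-1.35 -1.08 -3.97] F [-0.6  0.1  1.1] M [-0.07  0.03  0.05] j6 0.365 grip 0.338 t 18.6
18.65 j [-0.2046 -0.0832  1.735  -0.0136  1.4873  0.3644] z 0.2128 tiltW [-0.0003 -0.0138]
tip [ 0.5663 -0.047   0.0955] blade -4.0 to head (tool mm) [-1.38 -1.08 -3.96] F [-0.  -0.5 -1. ] M [-0.07 -0.04  0.08] j6 0.364 grip 0.334 t 18.65
```

Request:
step_arm(steps=[[-0.4,-0.3,0,4],[-0.3,-0.2,0,4],[0,0,0.1,4]])

```text
time: 18.95
tool_pos: [0.5677, -0.0467, 0.2127]
tool_rot: [0.007, 0.922, 0.388, -0.002]
contact_force: [1.7, 0.4, 1.0]
gripper_width: 0.342
```

```bash
python3 - <<'E'
from h import *
tip();tip(1);tip(1)
E
```

```text
tip [ 0.5664 -0.0471  0.0954] blade -15.8 to head (tool mm) [-1.58 -0.92 -4.06] F [1.7 0.4 1. ] M [-0.09  0.06  0.15] j6 0.57 grip 0.342 t 18.95
19.0 j [-0.2054 -0.0849  1.7367 -0.0136  1.4858  0.5715] z 0.2128 tiltW [ 0.0012 -0.0141]
tip [ 0.5664 -0.0471  0.0955] blade -15.9 to head (tool mm) [-1.57 -0.93 -4.01] F [-0.  -0.6  0.4] M [-0.04 -0.01  0.13] j6 0.572 grip 0.337 t 19.0
19.05 j [-0.2053 -0.0849  1.7367 -0.0136  1.4858  0.5674] z 0.2128 tiltW [ 0.0012 -0.0141]
tip [ 0.5664 -0.0471  0.0955] blade -15.7 to head (tool mm) [-1.56 -0.92 -4.03] F [-0.4 -0.2  0.3] M [-0.   -0.01  0.1 ] j6 0.567 grip 0.342 t 19.05
```

Request:
step_arm(steps=[[-0.4,-0.3,0,4],[-0.3,-0.2,0,4],[0,0,0.1,4]])

```text
time: 19.35
tool_pos: [0.5674, -0.047, 0.2128]
tool_rot: [0.008, 0.956, 0.293, -0.001]
contact_force: [-0.4, 0.1, 0.7]
gripper_width: 0.336
```

```bash
python3 - <<'E'
from h import *
tip();tip(1);tip(1)
E
```

```text
tip [ 0.5666 -0.0473  0.0955] blade -27.5 to head (tool mm) [-1.84 -0.87 -4.02] F [-0.4  0.1  0.7] M [-0.02  0.09  0.13] j6 0.772 grip 0.336 t 19.35
19.4 j [-0.2059 -0.0869  1.7385 -0.0139  1.484   0.7737] z 0.2128 tiltW [ 0.003  -0.0148]
tip [ 0.5666 -0.0473  0.0955] blade -27.6 to head (tool mm) [-1.8  -0.87 -4.02] F [-0.7 -0.6  1.3] M [-0.05 -0.05  0.12] j6 0.774 grip 0.34 t 19.4
19.45 j [-0.2059 -0.0868  1.7384 -0.0139  1.4841  0.7697] z 0.2128 tiltW [ 0.0029 -0.0148]
tip [ 0.5666 -0.0473  0.0955] blade -27.3 to head (tool mm) [-1.79 -0.86 -4.  ] F [0.1 0.2 0.7] M [-0.1  -0.06  0.12] j6 0.77 grip 0.338 t 19.45
```

Request:
step_arm(steps=[[0,0,0,2],[0,0,0,2]])

```text
time: 19.65
tool_pos: [0.5674, -0.0471, 0.2128]
tool_rot: [0.008, 0.965, 0.263, -0.001]
contact_force: [-0.0, 0.1, 0.9]
gripper_width: 0.336
```

```bash
cat >> h.py <<'E'
def mz(n=4):
    r=[]
    for i in range(n):
        T,s=tool(); r.append((s['ft_torque'][2],s['contact_force'][2])); grab_frame('wrist')
    r=np.array(r); print('Mz',r[:,0].round(2),'Fz',r[:,1].round(1),'blade',(yaw(T)-61.5).round(2),'j6',s['joint_pos'][5].round(3),'z',T[2,3].round(4),s['time'])
E
python3 - <<'E'
from h import *
mz()
E
```

```text
Mz [0.07 0.07 0.12 0.09] Fz [ 0.9  0.2 -0.2  0.1] blade -30.96 j6 0.833 z 0.2128 19.8
```

Request:
step_arm(steps=[[0,0,0,2],[0,0,0,2]])

```text
time: 20.05
tool_pos: [0.5674, -0.0472, 0.2128]
tool_rot: [0.008, 0.973, 0.23, -0.0]
contact_force: [-1.0, 0.1, 0.2]
gripper_width: 0.339
```

```bash
python3 - <<'E'
from h import *
mz()
E
```

```text
Mz [0.06 0.14 0.13 0.1 ] Fz [ 0.2 -0.3 -0.3  0.5] blade -34.8 j6 0.9 z 0.2128 20.2
```

Request:
step_arm(steps=[[0,0,0,2],[0,0,0,2]])

```text
time: 20.45
tool_pos: [0.5673, -0.0473, 0.2128]
tool_rot: [0.008, 0.98, 0.197, -0.0]
contact_force: [-0.9, -0.7, 0.1]
gripper_width: 0.344
```

```bash
python3 - <<'E'
from h import *
mz()
E
```

```text
Mz [0.08 0.12 0.12 0.11] Fz [0.1 0.3 0.5 0.6] blade -38.7 j6 0.968 z 0.2128 20.6
```

Request:
step_arm(steps=[[0,0,0,2],[0,0,0,2]])

```text
time: 20.85
tool_pos: [0.5673, -0.0474, 0.2128]
tool_rot: [0.008, 0.987, 0.163, 0.0]
contact_force: [-0.3, -1.3, 1.0]
gripper_width: 0.343
```

```bash
python3 - <<'E'
from h import *
mz(3)
E
```

```text
Mz [0.13 0.16 0.03] Fz [ 1.  -0.7  1. ] blade -42.63 j6 1.037 z 0.2128 20.95
```

Request:
step_arm(steps=[[0,0,0,2],[0,0,0,2]])

```text
time: 21.2
tool_pos: [0.5673, -0.0475, 0.2128]
tool_rot: [0.008, 0.992, 0.13, 0.0]
contact_force: [0.3, -0.5, 0.3]
gripper_width: 0.343
```

```bash
python3 - <<'E'
from h import *
mz(3)
E
```

```text
Mz [0.11 0.09 0.08] Fz [ 0.3 -0.7  0.5] blade -46.52 j6 1.104 z 0.2128 21.3
```

Request:
step_arm(steps=[[0,0,0,2]])

```text
time: 21.45
tool_pos: [0.5673, -0.0476, 0.2128]
tool_rot: [0.008, 0.994, 0.114, 0.0]
contact_force: [-0.5, -0.9, 0.6]
gripper_width: 0.335
```

```bash
python3 - <<'E'
from h import *
mz(3)
E
```

```text
Mz [0.11 0.07 0.09] Fz [0.6 0.1 0.9] blade -48.43 j6 1.138 z 0.2128 21.55
```

Request:
step_arm(steps=[[0,0,0,2]])

```text
time: 21.7
tool_pos: [0.5672, -0.0476, 0.2128]
tool_rot: [0.008, 0.995, 0.097, 0.0]
contact_force: [-1.4, -0.7, 0.9]
gripper_width: 0.344
```

```bash
python3 - <<'E'
from h import *
mz(3)
E
```

```text
Mz [0.1  0.12 0.11] Fz [0.9 0.3 0.5] blade -50.35 j6 1.171 z 0.2128 21.8
```

Request:
step_arm(steps=[[0,0,0,2]])

```text
time: 21.95
tool_pos: [0.5672, -0.0476, 0.2128]
tool_rot: [0.008, 0.997, 0.08, 0.001]
contact_force: [-0.9, -1.0, 0.5]
gripper_width: 0.339
```

```bash
python3 - <<'E'
from h import *
mz(3)
E
```

```text
Mz [0.09 0.11 0.06] Fz [0.5 1.  0.9] blade -52.27 j6 1.205 z 0.2128 22.05
```

Request:
step_arm(steps=[[0,0,0,2]])

```text
time: 22.2
tool_pos: [0.5672, -0.0477, 0.2128]
tool_rot: [0.008, 0.998, 0.064, 0.001]
contact_force: [-0.5, -0.4, 0.7]
gripper_width: 0.336
```

```bash
python3 - <<'E'
from h import *
mz(3)
E
```

```text
Mz [0.09 0.07 0.13] Fz [0.7 0.5 0.9] blade -54.19 j6 1.238 z 0.2128 22.3
```

Request:
step_arm(steps=[[0,0,0,2]])

```text
time: 22.45
tool_pos: [0.5672, -0.0477, 0.2128]
tool_rot: [0.008, 0.999, 0.047, 0.001]
contact_force: [-0.5, -0.8, 0.6]
gripper_width: 0.342
```

```bash
python3 - <<'E'
from h import *
mz(3)
E
```

```text
Mz [0.18 0.08 0.12] Fz [0.6 0.7 0.4] blade -56.1 j6 1.272 z 0.2128 22.55
```

Request:
step_arm(steps=[[0,0,0,2]])

```text
time: 22.7
tool_pos: [0.5672, -0.0477, 0.2128]
tool_rot: [0.008, 1.0, 0.03, 0.001]
contact_force: [-0.9, -0.9, 1.4]
gripper_width: 0.336
```

```bash
python3 - <<'E'
from h import *
mz(3)
E
```

```text
Mz [0.17 0.08 0.1 ] Fz [ 1.4  0.5 -0.2] blade -58.02 j6 1.305 z 0.2128 22.8
```

Request:
step_arm(steps=[[0,0,0,2]])

```text
time: 22.95
tool_pos: [0.5671, -0.0478, 0.2128]
tool_rot: [0.008, 1.0, 0.013, 0.001]
contact_force: [-0.1, -0.8, 1.6]
gripper_width: 0.339
```

```bash
python3 - <<'E'
from h import *
mz(3)
E
```

```text
Mz [0.13 0.11 0.08] Fz [1.6 1.4 0.6] blade -59.94 j6 1.339 z 0.2128 23.05
```

Request:
step_arm(steps=[[0,0,0,1.5]])

```text
time: 23.2
tool_pos: [0.5671, -0.0478, 0.2128]
tool_rot: [0.008, 1.0, 0.001, 0.001]
contact_force: [-0.4, -1.7, -0.1]
gripper_width: 0.341
```

```bash
python3 - <<'E'
from h import *
mz(3)
E
```

```text
Mz [0.11 0.09 0.14] Fz [-0.1  0.1  0.8] blade -61.43 j6 1.365 z 0.2128 23.3
```

Request:
step_arm(steps=[[0,0,0,1.5]])

```text
time: 23.45
tool_pos: [0.5671, -0.0478, 0.2128]
tool_rot: [0.008, 1.0, -0.013, 0.001]
contact_force: [-0.2, -1.9, 0.5]
gripper_width: 0.341
```

```bash
python3 - <<'E'
from h import *
mz(3)
T,_=tool(); im,d=grab_frame('wrist'); np.savez('w6.npz',im=im,d=d,T=T)
p=camera_params('wrist'); k=p['mtx']@(np.linalg.inv(p['T_tool_cam'])@[0,0,.1173,1])[:3]; l,t=(k[:2]/k[2]).astype(int); print(l-50,t-37); save('w6.png',im,(l-50,t-37,100,75),8)
E
```

```text
Mz [0.13 0.1  0.08] Fz [ 0.5  0.1 -0. ] blade -62.94 j6 1.391 z 0.2128 23.55
228 151
```

View pics/w6.png

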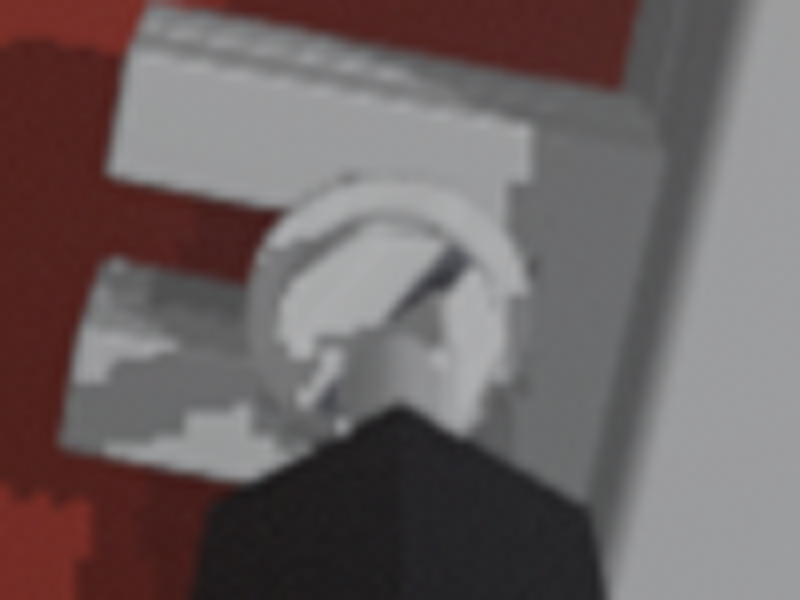

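The blade is in the slot; the slot shows from (455,255) to (320,395), with no slip in the grip.

```bash
python3 - <<'E'
from h import *
z=np.load('w6.npz'); T=z['T']
f=lambda a,h:ray('wrist',(a[0]/8-.44+228,a[1]/8-.44+151),h,T)
ang=lambda a,b:np.degrees(np.arctan2(*(a-b)[1::-1]))
a,b=f((460,252),.0985),f((318,395),.0985); print(a,b,ang(a,b),np.linalg.norm(a-b),(a+b)/2)
a,b=f((465,258),.0985),f((405,308),.0985); print(a,b,ang(a,b))
tip()
E
```

```text
[ 0.57373919 -0.05543974  0.0985    ] [ 0.55842697 -0.03997667  0.0985    ] -45.28083171690088 0.021761676007120822 [ 0.56608308 -0.04770821  0.0985    ]
[ 0.57307332 -0.05595428  0.0985    ] [ 0.56779906 -0.04950735  0.0985    ] -50.71326791991393
tip [ 0.5673 -0.0478  0.0955] blade -62.9 to head (tool mm) [-2.69 -0.21 -4.02] F [-0.4 -1.2  1. ] M [-0.33  0.17  0.04] j6 1.39 grip 0.339 t 23.65
```

Request:
step_arm(steps=[[0,0,0,1.5]])

```text
time: 23.75
tool_pos: [0.5671, -0.0478, 0.2128]
tool_rot: [0.008, 1.0, -0.026, 0.001]
contact_force: [-1.3, -1.0, 0.5]
gripper_width: 0.339
```

```bash
python3 - <<'E'
from h import *
mz(4)
E
```

```text
Mz [0.16 0.16 0.09 0.11] Fz [0.5 0.6 1.1 0.4] blade -64.4 j6 1.417 z 0.2128 23.9
```

Request:
step_arm(steps=[[-0.5,0,0,1.5]])

```text
time: 24.05
tool_pos: [0.5667, -0.0478, 0.2128]
tool_rot: [0.008, 0.999, -0.039, 0.002]
contact_force: [-0.6, -2.0, 0.0]
gripper_width: 0.343
```

```bash
python3 - <<'E'
from h import *
mz(4)
E
```

```text
Mz [0.22 0.16 0.16 0.15] Fz [0.  0.7 0.9 0.8] blade -65.91 j6 1.443 z 0.2128 24.2
```

Request:
step_arm(steps=[[-0.5,0,0,1.5]])

```text
time: 24.35
tool_pos: [0.5663, -0.0478, 0.2128]
tool_rot: [0.008, 0.999, -0.052, 0.002]
contact_force: [0.5, -1.0, 0.5]
gripper_width: 0.343
```

```bash
python3 - <<'E'
from h import *
mz(4)
E
```

```text
Mz [0.22 0.18 0.21 0.17] Fz [ 0.5 -0.2 -0.4  0.8] blade -67.41 j6 1.469 z 0.2128 24.5
```

Request:
step_arm(steps=[[0,0,0,1.5]])

```text
time: 24.65
tool_pos: [0.5664, -0.0478, 0.2128]
tool_rot: [0.008, 0.998, -0.065, 0.002]
contact_force: [-0.1, -1.1, -0.5]
gripper_width: 0.341
```

```bash
python3 - <<'E'
from h import *
mz(4)
E
```

```text
Mz [0.21 0.2  0.21 0.19] Fz [-0.5  0.7  0.2 -0.1] blade -68.91 j6 1.495 z 0.2129 24.8
```

Request:
step_arm(steps=[[0,0,0,1.5]])

```text
time: 24.95
tool_pos: [0.5663, -0.0477, 0.2128]
tool_rot: [0.008, 0.997, -0.078, 0.002]
contact_force: [1.0, -0.8, -0.6]
gripper_width: 0.342
```

```bash
python3 - <<'E'
from h import *
mz(6)
T,_=tool(); im,d=grab_frame('wrist'); np.savez('w7.npz',im=im,d=d,T=T); a=np.load('w6.npz'); 
p=camera_params('wrist'); print(state()['contact_force'],state()['ft_torque'])
save('w7.png',im,(228,151,100,75),8)
E
```

```text
Traceback (most recent call last):
  File "h.py", line 34, in mz
    T,s=tool(); r.append((s['ft_torque'][2],s['contact_force'][2])); grab_frame('wrist')
                                                                     ~~~~~~~~~~^^^^^^^^^
ValueError: 200 camera calls are used up
```

The camera calls are used up, so from here I rely on force and pose readings alone.

```bash
sed -i 's/    if n: settle(n)/    if n: js()/' h.py; python3 - <<'E'
from h import *
tip()
E
```

```text
tip [ 0.5668 -0.0478  0.0955] blade -70.4 to head (tool mm) [-2.16  0.15 -3.99] F [-0.3 -1.4 -0.2] M [-0.41 -0.03  0.26] j6 1.521 grip 0.344 t 25.1
```

Request:
step_arm(steps=[[0,0,0,0.5]])

```text
time: 25.2
tool_pos: [0.5663, -0.0477, 0.2128]
tool_rot: [0.008, 0.997, -0.082, 0.002]
contact_force: [-0.1, -0.9, 0.3]
gripper_width: 0.339
```

```bash
python3 - <<'E'
from h import *
tip()
E
```

```text
tip [ 0.5668 -0.0478  0.0955] blade -70.9 to head (tool mm) [-2.16  0.17 -3.98] F [-0.1 -0.9  0.3] M [-0.34  0.05  0.23] j6 1.53 grip 0.339 t 25.2
```

Request:
step_arm(steps=[[0,0,0,0.5]])

```text
time: 25.3
tool_pos: [0.5662, -0.0477, 0.2128]
tool_rot: [0.008, 0.996, -0.087, 0.002]
contact_force: [-0.1, -1.2, -0.3]
gripper_width: 0.337
```

```bash
python3 - <<'E'
from h import *
tip()
E
```

```text
tip [ 0.5667 -0.0478  0.0955] blade -71.5 to head (tool mm) [-2.14  0.18 -4.01] F [-0.1 -1.2 -0.3] M [-0.36 -0.01  0.2 ] j6 1.54 grip 0.337 t 25.3
```

Request:
step_arm(steps=[[0,0,0,1]])

```text
time: 25.4
tool_pos: [0.5662, -0.0477, 0.2128]
tool_rot: [0.008, 0.995, -0.096, 0.002]
contact_force: [-0.0, -1.4, 0.9]
gripper_width: 0.339
```

```bash
python3 - <<'E'
from h import *
tip()
E
```

```text
tip [ 0.5668 -0.0478  0.0955] blade -72.5 to head (tool mm) [-2.14  0.22 -4.  ] F [-0.  -1.4  0.9] M [-0.39 -0.01  0.24] j6 1.558 grip 0.339 t 25.4
```

Request:
step_arm(steps=[[0,0,0,0]])

```text
time: 25.5
tool_pos: [0.5662, -0.0477, 0.2128]
tool_rot: [0.008, 0.995, -0.096, 0.002]
contact_force: [0.0, -1.9, 0.2]
gripper_width: 0.343
```

```bash
python3 - <<'E'
from h import *
tip()
E
```

```text
tip [ 0.5667 -0.0477  0.0955] blade -72.6 to head (tool mm) [-2.12  0.25 -4.04] F [ 0.  -1.9  0.2] M [-0.33 -0.    0.25] j6 1.559 grip 0.343 t 25.5
```

The torque climbed from a steady 0.10 to 0.25 N m, so the screw has come up solid. Back off the twist within the play, then lift out.

Request:
step_arm(steps=[[0,0,0,-4],[0,0,0,-4],[0,0,0,-4],[0,0,0,-3]])

```text
time: 25.9
tool_pos: [0.5665, -0.0476, 0.2128]
tool_rot: [0.008, 0.999, 0.038, 0.001]
contact_force: [0.5, -1.4, 0.6]
gripper_width: 0.337
```

```bash
python3 - <<'E'
from h import *
tip();js()
E
```

```text
tip [ 0.5666 -0.0476  0.0955] blade -57.1 to head (tool mm) [-2.01 -0.19 -3.98] F [ 0.5 -1.4  0.6] M [-0.3  -0.04  0.03] j6 1.289 grip 0.337 t 25.9
25.9 j [-0.2066 -0.0892  1.7406 -0.0151  1.4837  1.2891] z 0.2128 tiltW [ 0.0033 -0.016 ]
```

Request:
step_arm(steps=[[0,0,-2,0],[0,0,-4,0],[0,0,-8,0],[0,0,-12,0],[0,0,-12,0],[0,0,-6,0],[0,0,0,0],[0,0,0,0]])

```text
time: 26.7
tool_pos: [0.5661, -0.0455, 0.2606]
tool_rot: [0.006, 0.999, 0.036, 0.001]
contact_force: [-0.2, -0.7, -1.9]
gripper_width: 0.337
```

```bash
cat >> h.py <<'E'
def drv(tx=.5559,ty=.1531):
    T,s=tool(); t=(T@[-.0001,-.0019,.1173,1])[:3]; o=(T@[.0007,-.0003,.0353,1])[:3]
    print('tip',t.round(4),'orig',o.round(4),'lean',((t-o)/.082)[:2].round(4),'tip->target tool mm',(T[:3,:3].T@(np.array([tx,ty,t[2]])-t)*1000).round(1),'yaw',yaw(T).round(1),'F',s['contact_force'].round(1),'grip',round(s['gripper_width'],3),'v',s['joint_vel'].round(3)); js()
E
python3 - <<'E'
from h import *
drv()
E
```

```text
tip [ 0.5661 -0.0451  0.1433] orig [ 0.5668 -0.0456  0.2253] lean [-0.0084  0.0062] tip->target tool mm [   4.  -198.4   -2.5] yaw 4.1 F [-0.2 -0.7 -1.9] grip 0.337 v [-0.001 -0.004 -0.012 -0.001  0.005  0.003]
26.7 j [-0.205  -0.1129  1.6836 -0.0117  1.5656  1.294 ] z 0.2606 tiltW [ 0.0028 -0.0125]
```

Request:
step_arm(steps=[[0,-10,0,0],[1,-25,0,0],[1,-40,0,0],[1,-40,0,0],[1,-35,0,0],[0,-20,0,0],[0,-8,0,0],[0,0,0,0]])

```text
time: 27.5
tool_pos: [0.554, 0.1419, 0.2537]
tool_rot: [0.005, 0.999, 0.035, -0.003]
contact_force: [0.3, 0.4, -2.4]
gripper_width: 0.342
```

```bash
python3 - <<'E'
from h import *
drv()
E
```

```text
tip [0.5532 0.1425 0.1364] orig [0.5545 0.1418 0.2184] lean [-0.0158  0.0077] tip->target tool mm [  3.5 -10.4  -0.1] yaw 4.0 F [ 0.3  0.4 -2.4] grip 0.342 v [ 0.006  0.003  0.009 -0.012  0.004 -0.   ]
27.5 j [ 0.1262 -0.0925  1.676  -0.0104  1.5641  1.6267] z 0.2537 tiltW [-0.0047 -0.0111]
```

Request:
step_arm(steps=[[2,-5,0,0],[1.5,-4,0,0],[0,-1,0,0],[0,0,0,0],[0,0,0,0]])

```text
time: 28.0
tool_pos: [0.5574, 0.1497, 0.253]
tool_rot: [0.006, 0.999, 0.033, -0.003]
contact_force: [0.3, -0.2, -2.0]
gripper_width: 0.336
```

```bash
python3 - <<'E'
from h import *
drv()
E
```

```text
tip [0.5565 0.1502 0.1357] orig [0.5579 0.1496 0.2177] lean [-0.0166  0.0064] tip->target tool mm [-0.4 -3.  -0. ] yaw 3.8 F [ 0.3 -0.2 -2. ] grip 0.336 v [-0.007 -0.001  0.001 -0.001  0.002 -0.   ]
28.0 j [ 0.1396 -0.0783  1.664  -0.0115  1.5632  1.6446] z 0.253 tiltW [-0.0056 -0.0124]
```

Request:
step_arm(steps=[[-0.2,-1.7,6,0],[0,-1.3,10,0],[0,0,10,0],[0,0,6,0],[0,0,2,0],[0,0,0,0],[0,0,0,0]])

```text
time: 28.7
tool_pos: [0.556, 0.1515, 0.2143]
tool_rot: [0.006, 0.999, 0.032, -0.004]
contact_force: [-0.1, 0.3, -1.2]
gripper_width: 0.341
```

```bash
python3 - <<'E'
from h import *
drv()
E
```

```text
tip [0.5549 0.1519 0.097 ] orig [0.5564 0.1514 0.179 ] lean [-0.0192  0.0059] tip->target tool mm [ 1.1 -1.1 -0. ] yaw 3.7 F [-0.1  0.3 -1.2] grip 0.341 v [ 0.001  0.002  0.002 -0.     0.     0.   ]
28.7 j [ 0.1431 -0.0595  1.71   -0.0117  1.501   1.6502] z 0.2143 tiltW [-0.0082 -0.0129]
```

Request:
step_arm(steps=[[1,-1,2,0],[0.3,-0.3,6,0],[0.1,-0.1,8,0],[0,-0.1,8,0],[0,0,4,0],[0,0,1,0],[0,0,0,0]])

```text
time: 29.4
tool_pos: [0.5575, 0.1529, 0.1831]
tool_rot: [0.006, 0.999, 0.032, -0.004]
contact_force: [0.7, 0.2, -1.8]
gripper_width: 0.344
```

```bash
python3 - <<'E'
from h import *
drv()
E
```

```text
tip [0.5564 0.1533 0.0658] orig [0.5579 0.1528 0.1478] lean [-0.0185  0.006 ] tip->target tool mm [-0.5  0.2  0. ] yaw 3.7 F [ 0.7  0.2 -1.8] grip 0.344 v [-0.001  0.003  0.003  0.    -0.002 -0.001]
29.4 j [ 0.1452 -0.0359  1.7396 -0.0117  1.4472  1.6528] z 0.1831 tiltW [-0.0075 -0.0128]
```

Request:
step_arm(steps=[[-0.2,0,6,0],[-0.2,0,10,0],[-0.2,0,12,0],[0,0,10,0],[0,0,5,0],[0,0,1,0],[0,0,0,0]])

```text
time: 30.1
tool_pos: [0.556, 0.1521, 0.1344]
tool_rot: [0.006, 0.999, 0.032, -0.005]
contact_force: [-0.1, -1.5, -1.9]
gripper_width: 0.337
```

```bash
python3 - <<'E'
from h import *
drv()
E
```

```text
tip [0.5548 0.1525 0.0171] orig [0.5564 0.152  0.0991] lean [-0.0196  0.0058] tip->target tool mm [ 1.2 -0.5 -0. ] yaw 3.7 F [-0.1 -1.5 -1.9] grip 0.337 v [ 0.002  0.002  0.003 -0.    -0.003 -0.002]
30.1 j [ 1.4420e-01  5.0000e-04  1.7870e+00 -1.1900e-02  1.3645e+00  1.6529e+00] z 0.1344 tiltW [-0.0086 -0.013 ]
```

Request:
step_arm(steps=[[0.3,-0.3,3,0],[0.2,0,3,0],[0,0,1.5,0],[0,0,0.3,0],[0,0,0,0]])

```text
time: 30.6
tool_pos: [0.5575, 0.1526, 0.1275]
tool_rot: [0.006, 0.999, 0.032, -0.003]
contact_force: [-0.2, -0.2, -0.8]
gripper_width: 0.341
```

```bash
python3 - <<'E'
from h import *
drv()
E
```

```text
tip [0.5566 0.153  0.0101] orig [0.5579 0.1525 0.0922] lean [-0.017   0.0062] tip->target tool mm [-0.6 -0.1  0. ] yaw 3.7 F [-0.2 -0.2 -0.8] grip 0.341 v [ 0.001  0.    -0.003 -0.001 -0.002  0.001]
30.6 j [ 0.1446  0.0087  1.7909 -0.0119  1.3497  1.6534] z 0.1275 tiltW [-0.006  -0.0126]
```

Request:
step_arm(steps=[[-0.3,0,1,0],[0,0,0.8,0],[0,0,0,0]])

```text
time: 30.9
tool_pos: [0.5574, 0.1526, 0.126]
tool_rot: [0.006, 0.999, 0.032, -0.003]
contact_force: [0.6, 0.1, -1.6]
gripper_width: 0.339
```

```bash
python3 - <<'E'
from h import *
drv()
E
```

```text
tip [0.5566 0.153  0.0087] orig [0.5579 0.1525 0.0907] lean [-0.0162  0.0063] tip->target tool mm [-0.7 -0.1  0. ] yaw 3.7 F [ 0.6  0.1 -1.6] grip 0.339 v [-0.    -0.001 -0.001 -0.    -0.001 -0.002]
30.9 j [ 0.1446  0.0094  1.7927 -0.0119  1.3464  1.6534] z 0.126 tiltW [-0.0052 -0.0125]
```

Request:
step_arm(steps=[[0,0,0.8,0],[0,0,0,0]])

```text
time: 31.1
tool_pos: [0.5577, 0.1526, 0.1256]
tool_rot: [0.006, 0.999, 0.032, -0.002]
contact_force: [-0.1, -1.4, -1.3]
gripper_width: 0.341
```

```bash
python3 - <<'E'
from h import *
drv()
E
```

```text
tip [0.557  0.153  0.0083] orig [0.5582 0.1525 0.0903] lean [-0.0154  0.0064] tip->target tool mm [-1.1 -0.1  0. ] yaw 3.7 F [-0.1 -1.4 -1.3] grip 0.341 v [-0.    -0.    -0.001 -0.001 -0.001  0.   ]
31.1 j [ 0.1446  0.0099  1.7929 -0.0119  1.345   1.6534] z 0.1256 tiltW [-0.0044 -0.0124]
```

Request:
step_arm(steps=[[-0.3,0,0.7,0],[0,0,0,0]])

```text
time: 31.3
tool_pos: [0.5578, 0.1526, 0.1255]
tool_rot: [0.006, 0.999, 0.032, -0.002]
contact_force: [0.7, -0.2, -2.0]
gripper_width: 0.339
```

```bash
python3 - <<'E'
from h import *
drv()
E
```

```text
tip [0.5571 0.1531 0.0082] orig [0.5583 0.1525 0.0902] lean [-0.0145  0.0065] tip->target tool mm [-1.2 -0.1  0. ] yaw 3.7 F [ 0.7 -0.2 -2. ] grip 0.339 v [ 0.001 -0.    -0.     0.001  0.002  0.001]
31.3 j [ 0.1446  0.0095  1.7935 -0.012   1.3438  1.6535] z 0.1255 tiltW [-0.0035 -0.0123]
```

Request:
step_arm(steps=[[0,0,0,0],[0,0,0,0],[0,0,0,0],[0,0,0,0],[0,0,0,0],[0,0,0,0]], claw=100)

```text
time: 31.9
tool_pos: [0.5583, 0.1527, 0.1262]
tool_rot: [0.006, 0.999, 0.032, -0.001]
contact_force: [0.0, 0.2, -0.2]
gripper_width: 0.995
```

```bash
python3 - <<'E'
from h import *
drv()
E
```

```text
tip [0.5579 0.1532 0.0089] orig [0.5589 0.1526 0.0909] lean [-0.013   0.0067] tip->target tool mm [-2.  -0.1  0. ] yaw 3.7 F [ 0.   0.2 -0.2] grip 0.995 v [ 0.002 -0.     0.     0.002  0.002  0.001]
31.9 j [ 0.1447  0.0091  1.7927 -0.012   1.3436  1.6535] z 0.1262 tiltW [-0.002  -0.0121]
```

Request:
step_arm(steps=[[0,0,-8,0],[0,0,-15,0],[0,0,-25,0],[0,0,-30,0],[0,0,-30,0],[0,0,-20,0],[0,0,-8,0],[0,0,0,0]])

```text
time: 32.7
tool_pos: [0.5591, 0.1546, 0.2754]
tool_rot: [0.006, 0.999, 0.032, 0.002]
contact_force: [-0.1, -0.8, -0.1]
gripper_width: 0.999
```

Request:
step_arm(steps=[[0,0,0,0],[0,0,0,0],[0,0,0,0],[0,0,0,0]])

```text
time: 33.1
tool_pos: [0.5575, 0.1543, 0.2716]
tool_rot: [0.006, 0.999, 0.032, -0.001]
contact_force: [0.3, -0.3, 0.2]
gripper_width: 1.001
```

```bash
python3 - <<'E'
from h import *
drv(); print(job_done())
E
```

```text
tip [0.557  0.1548 0.1543] orig [0.5581 0.1542 0.2363] lean [-0.0133  0.0068] tip->target tool mm [-1.2  1.6  0. ] yaw 3.7 F [ 0.3 -0.3  0.2] grip 1.001 v [ 0.001  0.006  0.012 -0.002 -0.001 -0.001]
33.1 j [ 0.1476 -0.0845  1.6392 -0.0116  1.591   1.6535] z 0.2716 tiltW [-0.0023 -0.0121]
the job is handed in; nothing more can be done
None
```

I tightened the loose screw in the fork lug, stood the screwdriver back in the middle block's middle hole, and handed the job in at 33 s. I could not confirm the end state by picture because the 200 camera calls ran out during tightening. Many of them went on holding the arm still while its pose settled.

- **Setting the blade:** it touched the head with readings of about 4–6 N. As I turned it clockwise it dropped about 4 mm into the slot.
- **Tightening:** the torque ran steadily near 0.10 N m, then climbed over the last 10° or so of turn to about 0.25 N m, which I took as the stop. The last wrist picture, taken just before that climb, showed the blade in the slot and no slip in the grip. The slot looked turned about 60–65°, slightly more than the 57° given as the most, which I put down to reading the angle from the picture.
- **Putting it back:** pose and force readings put the driver within about 1–2 mm of the hole's centre when I let go. The handle's underside was computed at 90.2 mm, and the block's top is at 90 mm. I felt no clear contact before opening the fingers. They came up with no force on the tool.
- **Other things:** I did not go near the other screw, cup, tin or mallet.

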